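# Stack cedar sticks crosswise on a tray and slide it into the display case

## Robot

A 7-joint arm with a two-finger parallel gripper is mounted at the origin on the work surface. World frame = base frame: x ahead of the robot, y to its left, z up, the work surface at z = 0. Lengths are in m, angles in rad, forces in N, time in s.
With the tool pointing down it reaches from about 0.35 to 0.9 m from the base axis. Payload 8.1 kg.
Tool frame: the origin (TCP) lies midway between the tips of the shut fingers; the grasp point (between the pads) lies behind it (env.grip_depth is the z of the grasp point in the tool frame, in m); z points along the fingers, y is the line along which they close (so a half turn about z gives the same grasp; the last joint's range is limited). The gripper opens to 92 mm and grips with 3 to 60 N. Pads are 19 mm wide; open, the fingers measure 130 mm over their backs; the gripper's body (75 mm by 190 mm) begins 47 mm behind the grasp point.
Start: joints at [1.194, 0.434, 0.025, 1.573, -0.012, 1.134, -0.075], TCP at [0.169, -0.602, 0.227] pointing down, gripper open.
Joint ranges: [-2.62, 2.62], [-0.44, 2.09], [-1.27, 1.32], [0.08, 2.57], [-1.32, 4.46], [0.12, 2], [-2.74, 2.74]. Speed limits (rad/s): [2.22, 2.22, 3.01, 3.01, 3.14, 3.14, 3.14].

## Interface

Orientations are given as a 3x3 rotation matrix whose columns are the frame's x, y, z axes.
In Python, from workcell import env gives the robot as it stands. The module is installed in compiled form; this text tells all that it offers.
- The arm moves only by the tool servo_tool, never from a script. Its arguments are lists of equal length, an entry for each row: "gripper": the opening, from 0 (shut) to 1 (fully open); "offset": the shift along the tool's x, y, z in mm, a list of three; "rotation": the turn, a rotation vector about the tool's x, y, z in degrees, a list of three. In form: {"gripper": [gripper, ...], "offset": [[x, y, z], ...], "rotation": [[rx, ry, rz], ...]}. A call has 1 to 5 rows; each row shifts and turns the commanded pose from where the row before left it, along the tool's axes as they then stand; what a row does not reach is not made up. A row lasts 1/10 s, in which the tool goes at most 50 mm and 8.59 degrees, less where a joint would pass 70% of its speed; a pose out of reach is approached as far as the arm can. A call is refused whole if a number of a shift passes 50 or a number of a turn 8.59, either way. A call with a gripper value outside its range is refused whole. The fingers move at their own pace and stop on an object; "grip_force" is the grip in N (left out, the last holds). Time passes only in rows, so rows that do not move let the fingers close. It gives the time, the measured TCP pose, the force, the opening and the grip force at its end, in the units of the state.
- env.get_obs(): the state, without advancing time (a new reading comes with each control period).
- env.grab_frame(name): name is "scene" or "top" or "wrist"; returns the picture (400x640x3 uint8, red, green, blue); there is no depth.
- env.camera_model(name): a dict with "camera_matrix" (3x3 intrinsics, pixels), "D" ([k1, k2, p1, p2, k3] as OpenCV has them; the pictures are not rectified), "pose" (4x4, takes a point from camera to world coordinates); the wrist camera has in their place "mount" (4x4, takes a point from camera to tool coordinates, whose origin is the TCP and whose axes are the flange's). Camera axes: x right, y down, z forward; pixel columns grow to the right and rows downward; lengths in m; the calibration is good to about 2 mm. A picture is of the moment at which its call begins: read the wrist's pose just before it. camera_model takes no time and is no camera call.
- env.sign_off(): hands the job in; it is judged then, once.
Trained networks look in the newest picture that a camera, given by its name, has taken for a name from the list of things; names that differ only in an ending like _2 or _b are one class to them, and where a whole thing is asked for, a point or a joint stands for the part that bears it (a point fixed in the world has none). Each returns a list of dicts, best first, with "p" (0 to 1); they miss things now and then, are a little off and sometimes report something else, mostly with a low value. They report only what shows in the picture. A call takes as long as a camera call.
- env.look_for(camera, target): "at" ([column, row] in pixels, amid what is visible of it).
The state is a dict: "time": time; "joint_pos": joint angles; "joint_velocities": joint speeds; "joint_efforts": joint torques, N m; "tcp_pos": TCP position; "orientation": TCP orientation; "force": force on the tool from outside, world axes, zero at the start; "moment": the same for the moment, N m; "finger_gap": finger opening in m; "grip_force": force on a finger pad.
Only numpy, scipy, OpenCV 4.12 (cv2) and the standard library are available. Lean on these libraries where they do the work, as an engineer would, in place of code of your own. Each camera call takes 0.05 s, during which the arm holds its last target. There are 200 camera calls.

## Task

First clear the tray: stand the round tin upright in the middle of the cork mat. Then stack all the loose cedar sticks crosswise on the tray, centred over its cork inlay, two parallel sticks to a layer with about 5 cm of air between them: the bottom pair points into the display case along the tray, the next pair lies across it, and so on (an odd last stick takes one side of its layer). Then slide the loaded tray by its brass handle into the case until it is fully home against the back, with the tower still standing, and leave the other wares where they are.

Things in the scene. Friction and masses are not known exactly. Their poses are not given: they have to be found in the camera images.
- tray: dark wooden tray on the counter, 0.6 kg. x axis towards the leading end (enters the case first), z up. Origin on the underside below the centre of the 88 mm square cork inlay where the tower goes. Floor 8 mm thick, x -165 to 75, y -80 to 80 mm; rim 6 mm wide, 6 mm above the floor, on both sides and the leading end. Brass handle near the other end
- handle (a point): top centre of the tray's upright brass handle, a bar 12 mm thick along the tray's x, 70 mm wide along its y, rising from the tray floor to 60 mm above the tray's underside; at tray x = -150 mm, y = 0; it turns with the tray
- case: fixed clear-sided, clear-roofed display case with wooden frame and back, no bottom (the tray slides on the counter). x axis from mouth to back. Origin where the tray's origin lies when fully home: leading end at the back wall (inner face x = 75 mm). Mouth at x = -71 mm; inside 176 wide, 85 high; outside 192 wide, 91 high. The handle then stays 79 mm outside the mouth
- mat: fixed round cork mat, 100 mm across, 4 mm thick; origin under its centre on the counter
- tin: closed round metal tin with a paper band, 57 mm across, 46 mm high, 0.12 kg; origin under its centre; starts standing on the tray's inlay
- stick1: pale square-section wooden stick 120 x 20 x 20 mm, 28 g, one of up to six alike (some may be absent); origin at the middle of the stick, its x axis along its length; starts lying on the counter
- stick2: pale square-section wooden stick 120 x 20 x 20 mm, 28 g, one of up to six alike (some may be absent); origin at the middle of the stick, its x axis along its length; starts lying on the counter
- stick3: pale square-section wooden stick 120 x 20 x 20 mm, 28 g, one of up to six alike (some may be absent); origin at the middle of the stick, its x axis along its length; starts lying on the counter
- stick4: pale square-section wooden stick 120 x 20 x 20 mm, 28 g, one of up to six alike (some may be absent); origin at the middle of the stick, its x axis along its length; starts lying on the counter
- stick5: pale square-section wooden stick 120 x 20 x 20 mm, 28 g, one of up to six alike (some may be absent); origin at the middle of the stick, its x axis along its length; starts lying on the counter
- stick6: pale square-section wooden stick 120 x 20 x 20 mm, 28 g, one of up to six alike (some may be absent); origin at the middle of the stick, its x axis along its length; starts lying on the counter
- place1a (a point): a point fixed to the tray, at (0, 34, 18) mm in its frame: where the middle of a stick of layer 1 belongs, the stick lying along the tray's x axis
- place1b (a point): a point fixed to the tray, at (0, -34, 18) mm in its frame: where the middle of a stick of layer 1 belongs, the stick lying along the tray's x axis
- place2a (a point): a point fixed to the tray, at (34, 0, 38) mm in its frame: where the middle of a stick of layer 2 belongs, the stick lying along the tray's y axis
- place2b (a point): a point fixed to the tray, at (-34, 0, 38) mm in its frame: where the middle of a stick of layer 2 belongs, the stick lying along the tray's y axis
- place3a (a point): a point fixed to the tray, at (0, 34, 58) mm in its frame: where the middle of a stick of layer 3 belongs, the stick lying along the tray's x axis
- place3b (a point): a point fixed to the tray, at (0, -34, 58) mm in its frame: where the middle of a stick of layer 3 belongs, the stick lying along the tray's x axis
- soap_box: bystander: closed white paper soap carton 90 x 34 x 22 mm lying among the sticks; origin at the centre of its underside
- soap_bottle: bystander: amber bottle 60 mm across, 150 mm high; origin under its centre
- tumbler: bystander: drinking glass 72 mm across, 100 mm high; origin under its centre
- candle_jar: bystander: amber jar with brass lid, 68 mm across, 70 mm high; origin under its centre
- card_box: bystander: cardboard box 70 x 90 x 35 mm; origin under its centre
- bath_brush: bystander: wooden brush lying on the counter

How it is judged:
On the way, in this order (a step that is already met when the one before it is completed fails the run):
1. the tin stands upright on the cork mat (horizontal distance between tin and mat below 0.025 m and angle between tin's own z axis and vertical below 0.12 rad and height (world z) of tin between -0.002 and 0.01 m), for 0.2 s.
2. all sticks are stacked crosswise on the tray and let go, with the tray still outside the case ((((distance between stick1 and place1a below 0.014 m or distance between stick1 and place1b below 0.014 m) and angle between the x axis of stick1 and the x axis of tray, either way round below 0.2 rad) or ((distance between stick1 and place2a below 0.014 m or distance between stick1 and place2b below 0.014 m) and angle between the x axis of stick1 and the y axis of tray, either way round below 0.2 rad) or ((distance between stick1 and place3a below 0.014 m or distance between stick1 and place3b below 0.014 m) and angle between the x axis of stick1 and the x axis of tray, either way round below 0.2 rad)) and (((distance between stick2 and place1a below 0.014 m or distance between stick2 and place1b below 0.014 m) and angle between the x axis of stick2 and the x axis of tray, either way round below 0.2 rad) or ((distance between stick2 and place2a below 0.014 m or distance between stick2 and place2b below 0.014 m) and angle between the x axis of stick2 and the y axis of tray, either way round below 0.2 rad) or ((distance between stick2 and place3a below 0.014 m or distance between stick2 and place3b below 0.014 m) and angle between the x axis of stick2 and the x axis of tray, either way round below 0.2 rad)) and (((distance between stick3 and place1a below 0.014 m or distance between stick3 and place1b below 0.014 m) and angle between the x axis of stick3 and the x axis of tray, either way round below 0.2 rad) or ((distance between stick3 and place2a below 0.014 m or distance between stick3 and place2b below 0.014 m) and angle between the x axis of stick3 and the y axis of tray, either way round below 0.2 rad) or ((distance between stick3 and place3a below 0.014 m or distance between stick3 and place3b below 0.014 m) and angle between the x axis of stick3 and the x axis of tray, either way round below 0.2 rad)) and (((distance between stick4 and place1a below 0.014 m or distance between stick4 and place1b below 0.014 m) and angle between the x axis of stick4 and the x axis of tray, either way round below 0.2 rad) or ((distance between stick4 and place2a below 0.014 m or distance between stick4 and place2b below 0.014 m) and angle between the x axis of stick4 and the y axis of tray, either way round below 0.2 rad) or ((distance between stick4 and place3a below 0.014 m or distance between stick4 and place3b below 0.014 m) and angle between the x axis of stick4 and the x axis of tray, either way round below 0.2 rad)) and (((distance between stick5 and place1a below 0.014 m or distance between stick5 and place1b below 0.014 m) and angle between the x axis of stick5 and the x axis of tray, either way round below 0.2 rad) or ((distance between stick5 and place2a below 0.014 m or distance between stick5 and place2b below 0.014 m) and angle between the x axis of stick5 and the y axis of tray, either way round below 0.2 rad) or ((distance between stick5 and place3a below 0.014 m or distance between stick5 and place3b below 0.014 m) and angle between the x axis of stick5 and the x axis of tray, either way round below 0.2 rad)) and (((distance between stick6 and place1a below 0.014 m or distance between stick6 and place1b below 0.014 m) and angle between the x axis of stick6 and the x axis of tray, either way round below 0.2 rad) or ((distance between stick6 and place2a below 0.014 m or distance between stick6 and place2b below 0.014 m) and angle between the x axis of stick6 and the y axis of tray, either way round below 0.2 rad) or ((distance between stick6 and place3a below 0.014 m or distance between stick6 and place3b below 0.014 m) and angle between the x axis of stick6 and the x axis of tray, either way round below 0.2 rad)) and linear speed of each of stick1, stick2, stick3, stick4, stick5, stick6 below 0.02 m/s and x of tray in the frame of case below -0.1 m and contact force between the fingers and stick1 below 0.1 N and contact force between the fingers and stick2 below 0.1 N and contact force between the fingers and stick3 below 0.1 N and contact force between the fingers and stick4 below 0.1 N and contact force between the fingers and stick5 below 0.1 N and contact force between the fingers and stick6 below 0.1 N), for 0.3 s.
At the end, for the whole second after the job is handed in: Tray within 8 mm of the case's back, square (0.12 rad), within 12 mm of its middle. Every stick at rest, its middle within 14 mm of a place of its layer, along the tray in layers 1 and 3, across in 2 (0.2 rad). Tin upright on the mat, within 25 mm of its centre (all of step 1 and (((distance between stick1 and place1a below 0.014 m or distance between stick1 and place1b below 0.014 m) and angle between the x axis of stick1 and the x axis of tray, either way round below 0.2 rad) or ((distance between stick1 and place2a below 0.014 m or distance between stick1 and place2b below 0.014 m) and angle between the x axis of stick1 and the y axis of tray, either way round below 0.2 rad) or ((distance between stick1 and place3a below 0.014 m or distance between stick1 and place3b below 0.014 m) and angle between the x axis of stick1 and the x axis of tray, either way round below 0.2 rad)) and (((distance between stick2 and place1a below 0.014 m or distance between stick2 and place1b below 0.014 m) and angle between the x axis of stick2 and the x axis of tray, either way round below 0.2 rad) or ((distance between stick2 and place2a below 0.014 m or distance between stick2 and place2b below 0.014 m) and angle between the x axis of stick2 and the y axis of tray, either way round below 0.2 rad) or ((distance between stick2 and place3a below 0.014 m or distance between stick2 and place3b below 0.014 m) and angle between the x axis of stick2 and the x axis of tray, either way round below 0.2 rad)) and (((distance between stick3 and place1a below 0.014 m or distance between stick3 and place1b below 0.014 m) and angle between the x axis of stick3 and the x axis of tray, either way round below 0.2 rad) or ((distance between stick3 and place2a below 0.014 m or distance between stick3 and place2b below 0.014 m) and angle between the x axis of stick3 and the y axis of tray, either way round below 0.2 rad) or ((distance between stick3 and place3a below 0.014 m or distance between stick3 and place3b below 0.014 m) and angle between the x axis of stick3 and the x axis of tray, either way round below 0.2 rad)) and (((distance between stick4 and place1a below 0.014 m or distance between stick4 and place1b below 0.014 m) and angle between the x axis of stick4 and the x axis of tray, either way round below 0.2 rad) or ((distance between stick4 and place2a below 0.014 m or distance between stick4 and place2b below 0.014 m) and angle between the x axis of stick4 and the y axis of tray, either way round below 0.2 rad) or ((distance between stick4 and place3a below 0.014 m or distance between stick4 and place3b below 0.014 m) and angle between the x axis of stick4 and the x axis of tray, either way round below 0.2 rad)) and (((distance between stick5 and place1a below 0.014 m or distance between stick5 and place1b below 0.014 m) and angle between the x axis of stick5 and the x axis of tray, either way round below 0.2 rad) or ((distance between stick5 and place2a below 0.014 m or distance between stick5 and place2b below 0.014 m) and angle between the x axis of stick5 and the y axis of tray, either way round below 0.2 rad) or ((distance between stick5 and place3a below 0.014 m or distance between stick5 and place3b below 0.014 m) and angle between the x axis of stick5 and the x axis of tray, either way round below 0.2 rad)) and (((distance between stick6 and place1a below 0.014 m or distance between stick6 and place1b below 0.014 m) and angle between the x axis of stick6 and the x axis of tray, either way round below 0.2 rad) or ((distance between stick6 and place2a below 0.014 m or distance between stick6 and place2b below 0.014 m) and angle between the x axis of stick6 and the y axis of tray, either way round below 0.2 rad) or ((distance between stick6 and place3a below 0.014 m or distance between stick6 and place3b below 0.014 m) and angle between the x axis of stick6 and the x axis of tray, either way round below 0.2 rad)) and linear speed of each of stick1, stick2, stick3, stick4, stick5, stick6, tray below 0.02 m/s and x of tray in the frame of case above -0.008 m and angle between the x axis of tray and the x axis of case, either way round below 0.12 rad and y of tray in the frame of case between -0.012 and 0.012 m and height (world z) of tray below 0.005 m); the robot touches nothing.
It fails at once if another ware is pushed more than 4 cm or tipped over (distance of any of soap_box, soap_bottle, tumbler, candle_jar, card_box, bath_brush from where it was at the start of the episode above 0.04 m or angle between any of soap_box, soap_bottle, tumbler, candle_jar, card_box's own z axis and vertical above 0.5 rad).
Of stick1, stick2, stick3, stick4, stick5, stick6 only 4 to 6 are there at a start; the rules pass over those that are not, and their reading is None.
At some moment in a run one of tin may be knocked a few centimetres aside while the robot is not near it.
Once in a run the grip may slacken for a moment while it holds something.
It also fails if it takes over 208 s, if anything falls off the work surface, if the arm or the gripper's body presses on something with over 40 N, if the wrist force passes 120 N, or if a joint passes its speed limit or range.

## Working session

There is one attempt and no reset: what is moved stays moved. The work goes in short steps, Python scripts to look and compute and a tool call to move; the robot and the scene stay as the last step left them, time stands still between calls to the robot, and variables do not carry over. Pictures are saved under pics/ and viewed, at most 14 in all, crops included, and the job is handed in when it is done.

Besides the shell and the picture viewer there is one more tool, called after "Emit:" as name(argument=value, ...), one argument or row to a line, values as JSON. servo_tool: Moves the arm, as the interface text tells. Its arguments: {"type":"object","properties":{"gripper":{"type":"array"},"offset":{"type":"array"},"rotation":{"type":"array"},"grip_force":{"type":"number"}},"required":["gripper","offset","rotation"]}

```bash
mkdir -p pics; cat > h.py <<'E'
import numpy as np, cv2
from workcell import env
def grab(n,f=None):
    o=env.get_obs(); im=env.grab_frame(n)
    if f: cv2.imwrite('pics/'+f+'.png',im[:,:,::-1])
    return im,o
def campose(n,o=None):
    m=env.camera_model(n)
    if n=='wrist':
        T=np.eye(4);T[:3,:3]=np.array(o['orientation']);T[:3,3]=o['tcp_pos'];P=T@np.array(m['mount'])
    else: P=np.array(m['pose'])
    return np.array(m['camera_matrix']),np.array(m['D']),P
def ray(n,uv,z,o=None):
    K,D,P=campose(n,o)
    u=cv2.undistortPoints(np.array(uv,float).reshape(-1,1,2),K,D).reshape(-1,2)
    d=np.c_[u,np.ones(len(u))]@P[:3,:3].T
    return P[:3,3]+d*((z-P[2,3])/d[:,2])[:,None]
def proj(n,X,o=None):
    K,D,P=campose(n,o);Q=np.linalg.inv(P)
    return cv2.projectPoints(np.array(X,float).reshape(-1,3),cv2.Rodrigues(Q[:3,:3])[0],Q[:3,3],K,D)[0].reshape(-1,2)
def topview(n,im,x0,x1,y0,y1,z,s,o=None):
    # metric rectified view: columns=-y..., rows=-x (up = +x), s px per m
    xs=np.arange(x1,x0,-1/s); ys=np.arange(y1,y0,-1/s)
    X,Y=np.meshgrid(xs,ys,indexing='ij')
    p=proj(n,np.stack([X,Y,np.full_like(X,z)],-1),o).reshape(X.shape+(2,)).astype(np.float32)
    return cv2.remap(im,p[...,0],p[...,1],cv2.INTER_LINEAR)
E
python3 - <<'E'
from h import *
np.set_printoptions(precision=4,suppress=True)
o=env.get_obs();print(o['orientation'],o['tcp_pos'],env.grip_depth,o['finger_gap'])
for n in('top','scene'):
    grab(n,n+'0');K,D,P=campose(n);print(n,K[0,0],P)
for t in ['tray','handle','case','mat','tin','stick1','soap_box','soap_bottle','tumbler','candle_jar','card_box','bath_brush']:
    r=env.look_for('top',t);print(t,[(round(a['p'],2),np.round(a['at']),np.round(ray('top',a['at'],0.01)[0],3)[:2]) for a in r])
print(env.camera_model('wrist'))
E
```

```text
[[ 0.9628  0.2703 -0.0006]
 [ 0.2703 -0.9628  0.0014]
 [-0.0002 -0.0015 -1.    ]] [ 0.1688 -0.6012  0.226 ] -0.0188 0.091851894788822
top 503.7467171305881 [[-0.0145 -0.9955  0.0933  0.3679]
 [-0.9999  0.0151  0.0061 -0.0055]
 [-0.0074 -0.0932 -0.9956  1.5563]
 [ 0.      0.      0.      1.    ]]
scene 458.1635042967969 [[ 0.8885  0.281  -0.3628  0.9753]
 [ 0.4587 -0.562   0.6883 -0.8552]
 [-0.0105 -0.778  -0.6282  0.8466]
 [ 0.      0.      0.      1.    ]]
tray [(0.91, array([315., 213.]), array([0.469, 0.004])), (0.59, array([180., 147.]), array([0.681, 0.419]))]
handle [(0.65, array([432., 224.]), array([ 0.432, -0.354])), (0.57, array([313., 217.]), array([0.458, 0.008]))]
case [(0.89, array([182., 207.]), array([0.495, 0.414]))]
mat [(0.73, array([332., 142.]), array([ 0.689, -0.052])), (0.66, array([182., 145.]), array([0.688, 0.416]))]
tin [(0.59, array([294., 211.]), array([0.476, 0.066])), (0.18, array([332., 142.]), array([ 0.691, -0.053]))]
stick1 [(0.77, array([452., 174.]), array([ 0.585, -0.421])), (0.65, array([382., 183.]), array([ 0.56 , -0.206])), (0.61, array([430.
[... 372 characters left out ...]
02]))]
tumbler [(0.96, array([382., 110.]), array([ 0.79 , -0.213]))]
candle_jar [(0.57, array([418., 125.]), array([ 0.74 , -0.324]))]
card_box [(0.91, array([218., 283.]), array([0.262, 0.301]))]
bath_brush [(0.64, array([181., 146.]), array([0.685, 0.416])), (0.19, array([249., 130.]), array([0.732, 0.205]))]
{'camera_matrix': array([[315.8619,   0.    , 321.5354],
       [  0.    , 315.8619, 196.393 ],
       [  0.    ,   0.    ,   1.    ]]), 'D': array([-0.0562,  0.    ,  0.    ,  0.    ,  0.    ]), 'mount': array([[-0.0001, -0.9672, -0.2541,  0.0666],
       [ 1.    , -0.0005,  0.0014,  0.    ],
       [-0.0015, -0.2541,  0.9672, -0.1582],
       [ 0.    ,  0.    ,  0.    ,  1.    ]])}
```

View pics/top0.png

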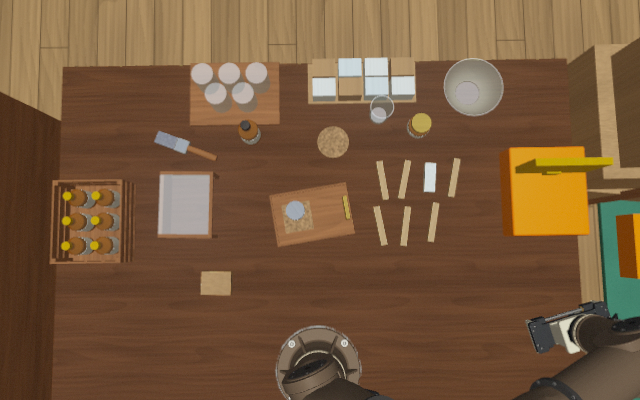

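View pics/scene0.png

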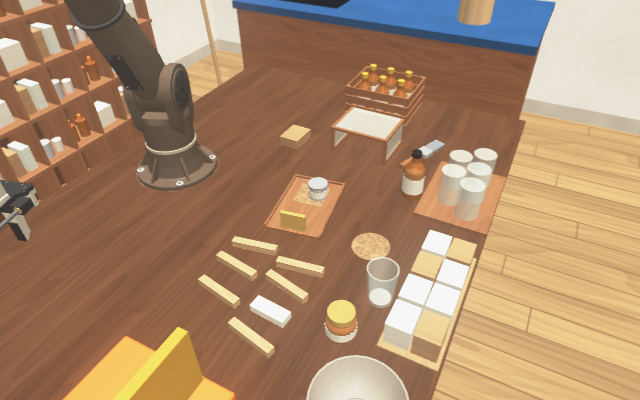

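```bash
python3 - <<'E'
from h import *
np.set_printoptions(precision=4,suppress=True)
im,o=grab('top')
S=1000
def rects(x0,x1,y0,y1,z,f,amin,name):
    v=topview('top',im,x0,x1,y0,y1,z,S)
    m=f(v.astype(int)).astype(np.uint8)
    n,l,st,c=cv2.connectedComponentsWithStats(m)
    for i in range(1,n):
        if st[i,4]>amin:
            pts=np.argwhere(l==i)[:,::-1].astype(np.float32)
            (cx,cy),(w,h),a=cv2.minAreaRect(pts)
            mu=pts.mean(0);e,V=np.linalg.eigh(np.cov((pts-mu).T));d=V[:,1]
            ang=np.degrees(np.arctan2(-d[0],-d[1]))%180  # x=x1-row, y=y1-col
            print(name,'c',x1-cy/S,y1-cx/S,'mean',x1-mu[1]/S,y1-mu[0]/S,'wh',w,h,'ang',ang,'area',st[i,4],v[l==i].mean(0))
    cv2.imwrite('pics/r_%s.png'%name,v[:,:,::-1])
rects(.36,.66,-.48,-.12,.02,lambda v:(v[...,0]>150)&(v.sum(2)>380),500,'stick')
rects(.30,.60,-.15,.17,.008,lambda v:(v[...,0]>95)&(v[...,0]-v[...,2]>25),2000,'tray')
rects(.60,.76,-.13,.02,.004,lambda v:(v[...,0]>110)&(v[...,0]-v[...,2]>25),2000,'mat')
v=topview('top',im,.30,.68,.25,.60,0.091,1500);cv2.imwrite('pics/case91.png',v[:,:,::-1])
v=topview('top',im,.32,.60,-.15,.17,.008,2000);cv2.imwrite('pics/tray.png',v[:,:,::-1])
E
```

```text
stick c 0.5726311264038086 -0.4241995849609375 mean 0.5728275 -0.42426804 wh 19.922883987426758 120.24641418457031 ang 168.40446155281114 area 2261 [185.0119 161.697  123.1353]
stick c 0.5698365936279297 -0.2724292755126953 mean 0.5696776 -0.27235734 wh 20.184633255004883 120.26969146728516 ang 167.72667290482337 area 2261 [185.2486 161.9872 123.6997]
stick c 0.567798095703125 -0.20504074096679686 mean 0.56819904 -0.20498857 wh 121.50835418701172 20.701671600341797 ang 8.467473485229021 area 2276 [185.1402 162.0215 123.83  ]
stick c 0.5752910614013672 -0.35083262634277346 mean 0.57498693 -0.35075265 wh 35.69727325439453 91.63249969482422 ang 175.50507257834067 area 3129 [205.3592 209.3813 207.0355]
stick c 0.43724287414550783 -0.35573985290527343 mean 0.43734345 -0.35579512 wh 19.723711013793945 120.20563507080078 ang 169.86580604856823 area 2245 [185.6472 162.3728 123.8245]
stick c 0.42868408203125 -0.19466906738281248 mean 0.42901766 -0.19448787 wh 119.30020141601562 20.460983276367188 ang 10.34929009615982 area 2269 [185.1203 161.8775 123.3737]
stick c 0.426305404663086 -0.2713089141845703 mean 0.42626375 -0.2713296 wh 19.956398010253906 119.8453369140625 ang 171.56146659758704 area 2245 [185.6677 162.3608 123.7278]
tray c 0.4505 0.01050000000000001 mean 0.4496398 0.008436635 wh 299.0 319.0 ang 93.62813238555661 area 92904 [124.6028  86.5266  57.5363]
mat c 0.694 -0.055499999999999994 mean 0.69329375 -0.05580798 wh 104.0 101.0 ang 173.37672633959338 area 8442 [158.352  127.9267  91.5814]
```

View pics/tray.png

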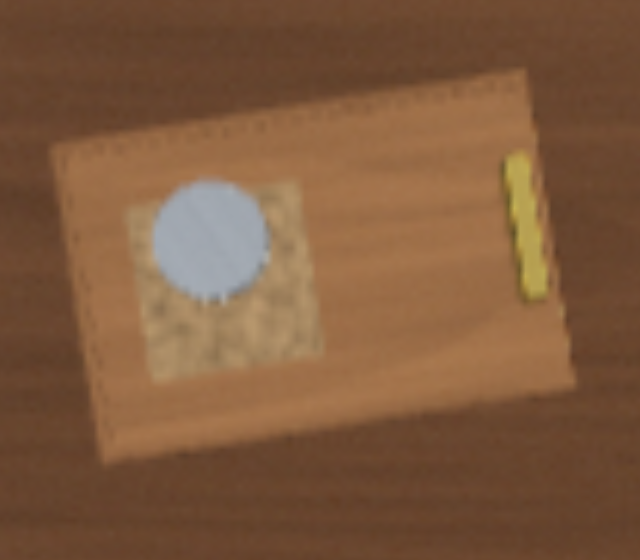

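View pics/case91.png

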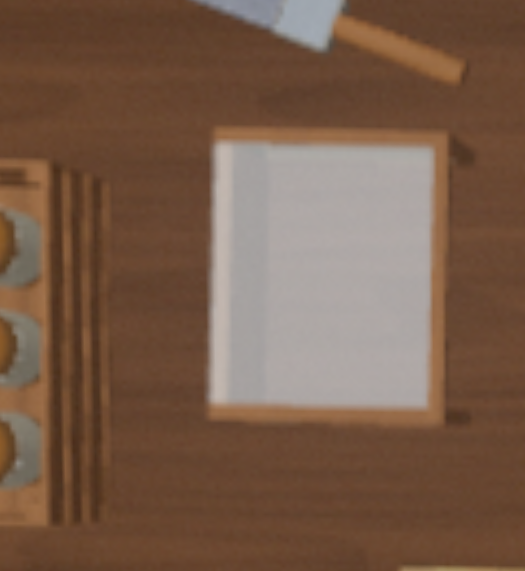

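```bash
cat >> h.py <<'E'
def plan(wps,step=38):
    """wps: list of (x,y,z,psi_deg) ; prints rotate (first) then translate rows"""
    o=env.get_obs();p=np.array(o['tcp_pos']);R=np.array(o['orientation']);ps=np.degrees(np.arctan2(R[1,0],R[0,0]))
    print('t %.1f tcp'%o['time'],np.round(p*1000,1),'psi %.1f'%ps,'gap %.1f'%(o['finger_gap']*1000),'grip',round(float(np.max(o['grip_force'])),1),'F',np.round(o['force'],1))
    for x,y,z,s in wps:
        if s is not None:
            d=-(s-ps); n=int(np.ceil(abs(d)/8.5)) 
            if abs(d)>.3: print('  ROT %d x rz %.2f'%(n,d/n)); ps=s
        c,q=np.cos(np.radians(ps)),np.sin(np.radians(ps))
        d=np.array([x,y,z])-p; t=np.array([d[0]*c+d[1]*q, d[0]*q-d[1]*c, -d[2]])*1000
        n=max(1,int(np.ceil(np.linalg.norm(t)/step))); print('  MOVE %d x'%n,np.round(t/n,1)); p=np.array([x,y,z])
E
python3 - <<'E'
from h import *
plan([(.477,.062,.2,8.7)])
E
```

```text
t 0.8 tcp [ 169.  -601.7  226.8] psi 15.7 gap 92.0 grip 0.0 F [-0.3 -0.5 -0.7]
  ROT 1 x rz 6.99
  MOVE 20 x [ 20.2 -30.5   1.3]
```

Emit:
servo_tool(
  gripper=[1,1,1,1,1],
  offset=[
    [0,0,0],
    [20.2,-30.5,1.3],
    [20.2,-30.5,1.3],
    [20.2,-30.5,1.3],
    [20.2,-30.5,1.3],
  ],
  rotation=[
    [0,0,7],
    [0,0,0],
    [0,0,0],
    [0,0,0],
    [0,0,0],
  ],
  grip_force=20,
)

```text
time: 1.25
tcp_pos: [0.2309, -0.4676, 0.2216]
orientation: [[0.989, 0.151, 0.0], [0.151, -0.989, -0.0], [0.0, 0.0, -1.0]]
force: [0.8, -0.2, 0.2]
finger_gap: 0.0919
grip_force: 0.0
```

Emit:
servo_tool(
  gripper=[1,1,1,1,1],
  offset=[
    [20.2,-30.5,1.3],
    [20.2,-30.5,1.3],
    [20.2,-30.5,1.3],
    [20.2,-30.5,1.3],
    [20.2,-30.5,1.3],
  ],
  rotation=[
    [0,0,0],
    [0,0,0],
    [0,0,0],
    [0,0,0],
    [0,0,0],
  ],
)

```text
time: 1.75
tcp_pos: [0.3077, -0.3016, 0.2152]
orientation: [[0.989, 0.151, 0.001], [0.151, -0.989, -0.001], [0.0, 0.001, -1.0]]
force: [0.7, -1.1, 0.1]
finger_gap: 0.0917
grip_force: 0.0
```

Emit:
servo_tool(
  gripper=[1,1,1,1,1],
  offset=[
    [20.2,-30.5,1.3],
    [20.2,-30.5,1.3],
    [20.2,-30.5,1.3],
    [20.2,-30.5,1.3],
    [20.2,-30.5,1.3],
  ],
  rotation=[
    [0,0,0],
    [0,0,0],
    [0,0,0],
    [0,0,0],
    [0,0,0],
  ],
)

```text
time: 2.25
tcp_pos: [0.3846, -0.1356, 0.2088]
orientation: [[0.989, 0.151, 0.001], [0.151, -0.989, -0.0], [0.001, 0.001, -1.0]]
force: [0.6, 0.0, -0.3]
finger_gap: 0.0921
grip_force: 0.0
```

Emit:
servo_tool(
  gripper=[1,1,1,1,1],
  offset=[
    [20.2,-30.5,1.3],
    [20.2,-30.5,1.3],
    [20.2,-30.5,1.3],
    [20.2,-30.5,1.3],
    [20.2,-30.5,1.3],
  ],
  rotation=[
    [0,0,0],
    [0,0,0],
    [0,0,0],
    [0,0,0],
    [0,0,0],
  ],
)

```text
time: 2.75
tcp_pos: [0.4615, 0.0304, 0.2022]
orientation: [[0.989, 0.151, 0.001], [0.151, -0.989, -0.0], [0.001, 0.0, -1.0]]
force: [1.2, 0.1, 1.2]
finger_gap: 0.0918
grip_force: 0.0
```

Emit:
servo_tool(
  gripper=[1,1,1],
  offset=[
    [20.2,-30.5,1.3],
    [0,0,0],
    [0,0,0],
  ],
  rotation=[
    [0,0,0],
    [0,0,0],
    [0,0,0],
  ],
)

```text
time: 3.05
tcp_pos: [0.4762, 0.0629, 0.2006]
orientation: [[0.988, 0.153, -0.0], [0.153, -0.988, 0.0], [-0.0, -0.0, -1.0]]
force: [-0.6, -0.8, 0.7]
finger_gap: 0.0917
grip_force: 0.0
```

```bash
python3 - <<'E'
from h import *
im,o=grab('wrist','w1'); im2,_=grab('top')
print([(round(a['p'],2),np.round(a['at']),np.round(ray('wrist',a['at'],0.05,o)[0],3)[:2]) for a in env.look_for('wrist','tin')])
v=topview('wrist',im,.36,.62,-.16,.17,.008,2000,o);cv2.imwrite('pics/w1r.png',v[:,:,::-1])
plan([(.477,.062,.11,8.7),(.477,.062,.024,8.7)])
E
```

```text
[(0.67, array([323., 182.]), array([0.477, 0.061]))]
t 3.2 tcp [475.9  61.  200.7] psi 8.6 gap 91.5 grip 0.0 F [-0.2 -0.4  0.3]
  MOVE 3 x [ 0.4 -0.3 30.2]
  MOVE 3 x [ 0.   0.  28.7]
```

View pics/w1r.png

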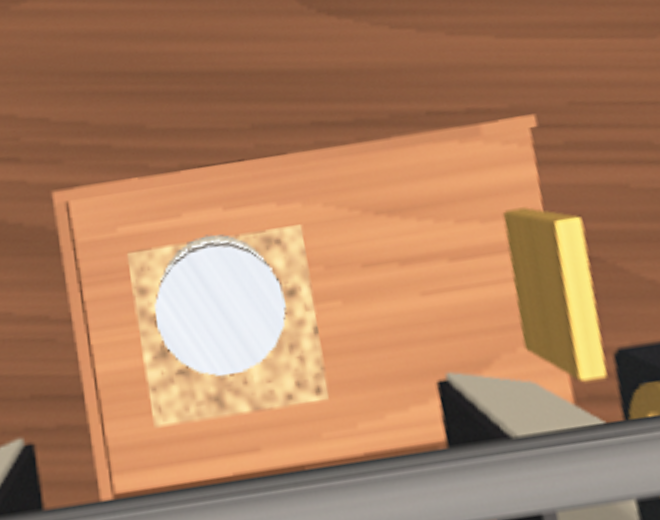

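Emit:
servo_tool(
  gripper=[1,1,1,1,1],
  offset=[
    [1,0,35],
    [0,0,35],
    [0,0,35],
    [0,0,35],
    [0,0,35],
  ],
  rotation=[
    [0,0,0],
    [0,0,0],
    [0,0,0],
    [0,0,0],
    [0,0,0],
  ],
)

```text
time: 3.7
tcp_pos: [0.4772, 0.0609, 0.0248]
orientation: [[0.989, 0.149, 0.001], [0.149, -0.989, -0.0], [0.001, 0.0, -1.0]]
force: [1.4, -0.1, 0.4]
finger_gap: 0.0918
grip_force: 0.0
```

Emit:
servo_tool(
  gripper=[1,0.4,0.4,0.4,0.4],
  offset=[
    [0,0,0],
    [0,0,0],
    [0,0,0],
    [0,0,0],
    [0,0,0],
  ],
  rotation=[
    [0,0,0],
    [0,0,0],
    [0,0,0],
    [0,0,0],
    [0,0,0],
  ],
  grip_force=20,
)

```text
time: 4.2
tcp_pos: [0.4781, 0.0624, 0.027]
orientation: [[0.989, 0.151, 0.002], [0.151, -0.989, 0.0], [0.002, 0.0, -1.0]]
force: [0.1, 0.3, 0.3]
finger_gap: 0.0644
grip_force: 0.0
```

Emit:
servo_tool(
  gripper=[0.4,0.4,0.4,0.4,0.4],
  offset=[
    [0,0,0],
    [0,0,0],
    [0,0,0],
    [0,0,-25],
    [0,0,-25],
  ],
  rotation=[
    [0,0,0],
    [0,0,0],
    [0,0,0],
    [0,0,0],
    [0,0,0],
  ],
)

```text
time: 4.7
tcp_pos: [0.4763, 0.0623, 0.0758]
orientation: [[0.988, 0.151, -0.002], [0.151, -0.988, -0.0], [-0.002, -0.0, -1.0]]
force: [0.2, 0.1, -1.0]
finger_gap: 0.0546
grip_force: 20.0
```

```bash
python3 - <<'E'
from h import *
plan([(.4765,.062,.11,None),(.694,-.0555,.11,None),(.694,-.0555,.0225,None)])
im,o=grab('scene','s1')
print(env.look_for('scene','tin'))
E
```

```text
t 4.7 tcp [476.3  62.3  75.8] psi 8.7 gap 54.6 grip 20.0 F [ 0.2  0.1 -1. ]
  MOVE 1 x [  0.1   0.4 -34.2]
  MOVE 7 x [28.2 21.3 -0. ]
  MOVE 3 x [ 0.   0.  29.2]
[{'at': [319.7, 180.6], 'p': 0.75}]
```

Emit:
servo_tool(
  gripper=[0.4,0.4,0.4,0.4,0.4],
  offset=[
    [0,0.4,-34],
    [28.2,21.3,0],
    [28.2,21.3,0],
    [28.2,21.3,0],
    [28.2,21.3,0],
  ],
  rotation=[
    [0,0,0],
    [0,0,0],
    [0,0,0],
    [0,0,0],
    [0,0,0],
  ],
)

```text
time: 5.3
tcp_pos: [0.6023, -0.0062, 0.1088]
orientation: [[0.989, 0.151, -0.001], [0.151, -0.989, -0.0], [-0.001, 0.0, -1.0]]
force: [0.6, 0.1, -1.2]
finger_gap: 0.0544
grip_force: 20.0
```

Emit:
servo_tool(
  gripper=[0.4,0.4,0.4,0.4,0.4],
  offset=[
    [28.2,21.3,0],
    [28.2,21.3,0],
    [28.2,21.3,0],
    [0,0,25],
    [0,0,25],
  ],
  rotation=[
    [0,0,0],
    [0,0,0],
    [0,0,0],
    [0,0,0],
    [0,0,0],
  ],
)

```text
time: 5.8
tcp_pos: [0.6957, -0.0566, 0.0581]
orientation: [[0.989, 0.149, 0.001], [0.149, -0.989, -0.0], [0.0, 0.001, -1.0]]
force: [0.2, 0.6, -1.6]
finger_gap: 0.0545
grip_force: 20.0
```

```bash
python3 - <<'E'
from h import *
plan([(.694,-.0555,.023,None)])
im,o=grab('scene')
print(env.look_for('scene','tin'),proj('scene',[.694,-.0555,.023+.034]))
E
```

```text
t 5.8 tcp [695.7 -56.6  58.1] psi 8.6 gap 54.5 grip 20.0 F [ 0.2  0.6 -1.6]
  MOVE 1 x [-1.6 -1.4 35.1]
[{'at': [372.2, 239.4], 'p': 0.44}, {'at': [254.5, 247.2], 'p': 0.33}] [[371.83830736 230.6936546 ]]
```

Emit:
servo_tool(
  gripper=[0.4,0.4,0.8,1,1],
  offset=[
    [-1.5,-1.4,17],
    [0,0,18],
    [0,0,0],
    [0,0,0],
    [0,0,0],
  ],
  rotation=[
    [0,0,0],
    [0,0,0],
    [0,0,0],
    [0,0,0],
    [0,0,0],
  ],
)

```text
time: 6.4
tcp_pos: [0.6942, -0.0543, 0.0263]
orientation: [[0.989, 0.151, 0.002], [0.151, -0.989, -0.0], [0.002, 0.0, -1.0]]
force: [0.3, 0.6, 0.4]
finger_gap: 0.0736
grip_force: 0.0
```

Emit:
servo_tool(
  gripper=[1,1,1,1,1],
  offset=[
    [0,0,0],
    [0,0,0],
    [0,0,-40],
    [0,0,-40],
    [0,0,-40],
  ],
  rotation=[
    [0,0,0],
    [0,0,0],
    [0,0,0],
    [0,0,0],
    [0,0,0],
  ],
)

```text
time: 6.9
tcp_pos: [0.6931, -0.0544, 0.1464]
orientation: [[0.989, 0.151, -0.0], [0.151, -0.989, 0.0], [-0.0, -0.0, -1.0]]
force: [0.0, -0.1, 0.4]
finger_gap: 0.0917
grip_force: 0.0
```

```bash
python3 - <<'E'
from h import *
im,o=grab('wrist');im2,_=grab('top')
for n in('wrist','top'):print([(round(a['p'],2),np.round(ray(n,a['at'],0.05,o)[0],3)[:2]) for a in env.look_for(n,'tin')])
plan([(.429,-.1945,.14,10.3),(.429,-.1945,.008,None)])
E
```

```text
[(0.92, array([ 0.695, -0.054])), (0.17, array([ 0.724, -0.059]))]
[(0.6, array([0.463, 0.019])), (0.44, array([ 0.675, -0.035]))]
t 7.1 tcp [694.  -54.5 146.3] psi 8.7 gap 92.0 grip 0.0 F [-0.3 -0.4 -1.1]
  ROT 1 x rz -1.63
  MOVE 8 x [-35.7  11.3   0.8]
  MOVE 4 x [ 0.  0. 33.]
```

Emit:
servo_tool(
  gripper=[1,0.5,0.5,0.5,0.5],
  offset=[
    [0,0,0],
    [-35.7,11.3,0.8],
    [-35.7,11.3,0.8],
    [-35.7,11.3,0.8],
    [-35.7,11.3,0.8],
  ],
  rotation=[
    [0,0,-1.6],
    [0,0,0],
    [0,0,0],
    [0,0,0],
    [0,0,0],
  ],
)

```text
time: 7.6
tcp_pos: [0.5584, -0.1249, 0.1399]
orientation: [[0.984, 0.18, -0.003], [0.18, -0.984, 0.0], [-0.003, -0.001, -1.0]]
force: [0.2, -1.1, -0.0]
finger_gap: 0.0644
grip_force: 0.0
```

Emit:
servo_tool(
  gripper=[0.5,0.5,0.5,0.5,0.5],
  offset=[
    [-35.7,11.3,0.8],
    [-35.7,11.3,0.8],
    [-35.7,11.3,0.8],
    [-35.7,11.3,0.8],
    [0,0,0],
  ],
  rotation=[
    [0,0,0],
    [0,0,0],
    [0,0,0],
    [0,0,0],
    [0,0,0],
  ],
)

```text
time: 8.1
tcp_pos: [0.4224, -0.1968, 0.1367]
orientation: [[0.985, 0.175, -0.006], [0.175, -0.985, -0.0], [-0.006, -0.001, -1.0]]
force: [0.3, -0.2, 0.4]
finger_gap: 0.0463
grip_force: 0.0
```

```bash
python3 - <<'E'
from h import *
im,o=grab('wrist','w2')
for t in('stick1',):print([(round(a['p'],2),np.round(ray('wrist',a['at'],0.02,o)[0],3)[:2]) for a in env.look_for('wrist',t)])
v=topview('wrist',im,.3,.66,-.33,-.09,.02,1500,o);cv2.imwrite('pics/w2r.png',v[:,:,::-1])
plan([(.429,-.1945,.14,10.3),(.429,-.1945,.008,None)])
E
```

```text
[(0.94, array([ 0.432, -0.196])), (0.84, array([ 0.455, -0.356])), (0.8, array([ 0.565, -0.418])), (0.79, array([ 0.553, -0.269])), (0.57, array([ 0.444, -0.272])), (0.57, array([ 0.546, -0.207]))]
t 8.2 tcp [ 427.3 -194.7  137.6] psi 10.2 gap 45.8 grip 0.0 F [0.4 0.6 0.1]
  MOVE 1 x [ 1.7  0.1 -2.4]
  MOVE 4 x [ 0.  0. 33.]
```

View pics/w2r.png

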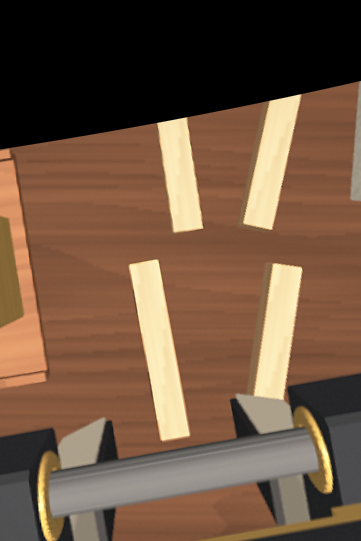

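Emit:
servo_tool(
  gripper=[0.5,0.5,0.5,0.5,0.5],
  offset=[
    [1,0,32],
    [0,0,33],
    [0,0,33],
    [0,0,32],
    [0,0,0],
  ],
  rotation=[
    [0,0,0],
    [0,0,0],
    [0,0,0],
    [0,0,0],
    [0,0,0],
  ],
)

```text
time: 8.7
tcp_pos: [0.4278, -0.1922, 0.0048]
orientation: [[0.983, 0.181, -0.006], [0.181, -0.983, 0.003], [-0.005, -0.004, -1.0]]
force: [-0.5, 0.8, 0.9]
finger_gap: 0.046
grip_force: 0.0
```

Emit:
servo_tool(
  gripper=[0.05,0.05,0.05,0.05,0.05],
  offset=[
    [0,0,0],
    [0,0,0],
    [0,0,0],
    [0,0,0],
    [0,0,0],
  ],
  rotation=[
    [0,0,0],
    [0,0,0],
    [0,0,0],
    [0,0,0],
    [0,0,0],
  ],
)

```text
time: 9.2
tcp_pos: [0.4303, -0.1945, 0.0095]
orientation: [[0.984, 0.178, 0.002], [0.178, -0.984, -0.001], [0.002, 0.001, -1.0]]
force: [-0.7, 0.9, 7.7]
finger_gap: 0.0198
grip_force: 20.0
```

Emit:
servo_tool(
  gripper=[0.05,0.05,0.05,0.05,0.05],
  offset=[
    [0,0,-25],
    [0,0,-25],
    [0,0,-35],
    [0,0,-35],
    [0,0,0],
  ],
  rotation=[
    [0,0,0],
    [0,0,0],
    [0,0,0],
    [0,0,-8],
    [0,0,-8],
  ],
)

```text
time: 9.7
tcp_pos: [0.432, -0.195, 0.133]
orientation: [[0.894, 0.448, 0.007], [0.448, -0.894, -0.004], [0.005, 0.006, -1.0]]
force: [0.5, 0.5, -0.4]
finger_gap: 0.0199
grip_force: 20.0
```

Emit:
servo_tool(
  gripper=[0.05,0.05,0.05,0.05,0.05],
  offset=[
    [0,0,0],
    [0,0,0],
    [0,0,0],
    [0,0,0],
    [0,0,0],
  ],
  rotation=[
    [0,0,-8],
    [0,0,-8],
    [0,0,-8],
    [0,0,-8],
    [0,0,-8],
  ],
)

```text
time: 10.2
tcp_pos: [0.4293, -0.1944, 0.1289]
orientation: [[0.397, 0.918, 0.0], [0.918, -0.397, -0.001], [-0.0, 0.001, -1.0]]
force: [0.3, -0.3, -1.3]
finger_gap: 0.0194
grip_force: 20.0
```

Emit:
servo_tool(
  gripper=[0.05,0.05,0.05,0.05,0.05],
  offset=[
    [0,0,0],
    [0,0,0],
    [0,0,0],
    [0,0,0],
    [0,0,0],
  ],
  rotation=[
    [0,0,-8],
    [0,0,-8],
    [0,0,-8],
    [0,0,-8],
    [0,0,0],
  ],
)

```text
time: 10.7
tcp_pos: [0.4292, -0.1945, 0.1286]
orientation: [[-0.146, 0.989, 0.0], [0.989, 0.146, -0.0], [-0.0, 0.0, -1.0]]
force: [0.2, -0.5, 0.5]
finger_gap: 0.0197
grip_force: 20.0
```

```bash
cat >> h.py <<'E'
T=np.array([.458,.0565]);TY=98.6
def P(x,y):
    c,s=np.cos(np.radians(TY)),np.sin(np.radians(TY));return T+[c*x/1e3-s*y/1e3,s*x/1e3+c*y/1e3]
E
python3 - <<'E'
from h import *
a=P(0,34);plan([(*a,.125,98.6),(*a,.018,None)])
E
```

```text
t 10.7 tcp [ 429.2 -194.5  128.6] psi 98.4 gap 19.7 grip 20.0 F [ 0.2 -0.5  0.5]
  MOVE 7 x [34.8  4.4  0.5]
  MOVE 3 x [ 0.   0.  35.7]
```

Emit:
servo_tool(
  gripper=[0.05,0.05,0.05,0.05,0.05],
  offset=[
    [34.8,4.4,0],
    [34.8,4.4,0],
    [34.8,4.4,0],
    [34.8,4.4,0],
    [34.8,4.4,0],
  ],
  rotation=[
    [0,0,0],
    [0,0,0],
    [0,0,0],
    [0,0,0],
    [0,0,0],
  ],
)

```text
time: 11.2
tcp_pos: [0.4259, -0.0177, 0.1287]
orientation: [[-0.139, 0.99, 0.001], [0.99, 0.139, -0.001], [-0.001, 0.001, -1.0]]
force: [1.0, 0.1, -0.1]
finger_gap: 0.0195
grip_force: 20.0
```

Emit:
servo_tool(
  gripper=[0.05,0.05,0.05,0.05,0.05],
  offset=[
    [34.8,4.4,0],
    [34.8,4.4,0],
    [0,0,35],
    [0,0,35],
    [0,0,0],
  ],
  rotation=[
    [0,0,0],
    [0,0,0],
    [0,0,0],
    [0,0,0],
    [0,0,0],
  ],
)

```text
time: 11.7
tcp_pos: [0.4223, 0.0509, 0.0559]
orientation: [[-0.141, 0.99, -0.006], [0.99, 0.141, -0.001], [-0.0, -0.006, -1.0]]
force: [-0.7, -0.3, 0.1]
finger_gap: 0.0202
grip_force: 20.0
```

```bash
python3 - <<'E'
from h import *
a=P(0,34);plan([(*a,.016,98.6)])
E
```

```text
t 11.7 tcp [422.3  50.9  55.9] psi 98.1 gap 20.2 grip 20.0 F [-0.7 -0.3  0.1]
  ROT 1 x rz -0.47
  MOVE 2 x [ 0.1  1.1 19.9]
```

Emit:
servo_tool(
  gripper=[0.05,0.05,0.05,0.05,0.3],
  offset=[
    [0,1,20],
    [0,0,15],
    [0,0,7],
    [0,0,0],
    [0,0,0],
  ],
  rotation=[
    [0,0,0],
    [0,0,0],
    [0,0,0],
    [0,0,0],
    [0,0,0],
  ],
)

```text
time: 12.2
tcp_pos: [0.4264, 0.0514, 0.0173]
orientation: [[-0.142, 0.99, 0.001], [0.99, 0.142, -0.0], [-0.0, 0.001, -1.0]]
force: [-0.3, 0.8, 0.2]
finger_gap: 0.0239
grip_force: 0.0
```

Emit:
servo_tool(
  gripper=[0.3,0.3,0.3,0.3,0.5],
  offset=[
    [0,0,0],
    [0,0,-20],
    [0,0,-35],
    [0,0,-35],
    [0,0,-30],
  ],
  rotation=[
    [0,0,0],
    [0,0,0],
    [0,0,0],
    [0,0,0],
    [0,0,0],
  ],
)

```text
time: 12.7
tcp_pos: [0.4257, 0.0517, 0.1385]
orientation: [[-0.144, 0.99, 0.001], [0.99, 0.144, 0.0], [0.0, 0.001, -1.0]]
force: [1.1, 0.2, 0.9]
finger_gap: 0.0314
grip_force: 0.0
```

Emit:
servo_tool(
  gripper=[0.5,0.5,0.5,0.5,0.5],
  offset=[
    [0,0,0],
    [0,0,0],
    [0,0,0],
    [0,0,0],
    [0,0,0],
  ],
  rotation=[
    [0,0,8.2],
    [0,0,8.2],
    [0,0,8.2],
    [0,0,8.2],
    [0,0,8.2],
  ],
)

```text
time: 13.2
tcp_pos: [0.4258, 0.0515, 0.137]
orientation: [[0.546, 0.838, 0.001], [0.838, -0.546, 0.0], [0.0, 0.001, -1.0]]
force: [0.5, -0.2, -0.4]
finger_gap: 0.0458
grip_force: 0.0
```

Emit:
servo_tool(
  gripper=[0.5,0.5,0.5,0.5,0.5],
  offset=[
    [0,0,0],
    [0,0,0],
    [0,0,0],
    [0,0,0],
    [0,0,0],
  ],
  rotation=[
    [0,0,8.2],
    [0,0,8.2],
    [0,0,8.2],
    [0,0,8.2],
    [0,0,8.2],
  ],
)

```text
time: 13.7
tcp_pos: [0.4258, 0.0515, 0.1369]
orientation: [[0.962, 0.274, 0.001], [0.274, -0.962, 0.0], [0.001, -0.0, -1.0]]
force: [1.0, -0.4, -0.5]
finger_gap: 0.0459
grip_force: 0.0
```

Emit:
servo_tool(
  gripper=[0.5,0.5,0.5,0.5],
  offset=[
    [0,0,0],
    [0,0,0],
    [0,0,0],
    [0,0,0],
  ],
  rotation=[
    [0,0,8.2],
    [0,0,8.2],
    [0,0,8.2],
    [0,0,0],
  ],
)

```text
time: 14.1
tcp_pos: [0.4258, 0.0516, 0.1369]
orientation: [[0.989, -0.147, 0.001], [-0.147, -0.989, 0.0], [0.001, -0.0, -1.0]]
force: [-0.1, -0.3, 0.1]
finger_gap: 0.0459
grip_force: 0.0
```

```bash
cat >> h.py <<'E'
def towers(z):
    im,o=grab('top');v=topview('top',im,.33,.58,-.08,.17,z,1000).astype(int)
    m=((v[...,0]>150)&(v.sum(2)>380)&(v[...,2]>95)).astype(np.uint8)
    n,l,st,c=cv2.connectedComponentsWithStats(m)
    for i in range(1,n):
        if st[i,4]>400:
            pts=np.argwhere(l==i)[:,::-1].astype(np.float32);(cx,cy),(w,h),a=cv2.minAreaRect(pts)
            w_=np.array([.58-cy/1000,.17-cx/1000]);d=w_-T;c,s=np.cos(np.radians(TY)),np.sin(np.radians(TY))
            print('  blob tray xy',np.round([1e3*(c*d[0]+s*d[1]),1e3*(-s*d[0]+c*d[1])],1),'wh',round(w),round(h),'a',round(a,1),'col',v[l==i].mean(0).round())
E
python3 - <<'E'
from h import *
towers(.028)
plan([(.4263,-.2713,.14,-8.4),(.4263,-.2713,.0075,None)])
E
```

```text
t 14.2 tcp [425.8  51.6 136.8] psi -8.1 gap 46.0 grip 0.0 F [0.9 0.5 0.3]
  MOVE 9 x [ 5.1 35.5 -0.4]
  MOVE 4 x [ 0.  -0.  33.1]
```

Emit:
servo_tool(
  gripper=[0.5,0.5,0.5,0.5,0.5],
  offset=[
    [5.1,35.5,0],
    [5.1,35.5,0],
    [5.1,35.5,0],
    [5.1,35.5,0],
    [5.1,35.5,0],
  ],
  rotation=[
    [0,0,0],
    [0,0,0],
    [0,0,0],
    [0,0,0],
    [0,0,0],
  ],
)

```text
time: 14.65
tcp_pos: [0.4251, -0.1293, 0.1367]
orientation: [[0.99, -0.14, 0.001], [-0.14, -0.99, 0.0], [0.001, -0.0, -1.0]]
force: [0.6, -0.3, 0.5]
finger_gap: 0.0459
grip_force: 0.0
```

Emit:
servo_tool(
  gripper=[0.5,0.5,0.5,0.5,0.5],
  offset=[
    [5.1,35.5,0],
    [5.1,35.5,0],
    [5.1,35.5,0],
    [5.1,35.5,0],
    [0,0,0],
  ],
  rotation=[
    [0,0,0],
    [0,0,0],
    [0,0,0],
    [0,0,0],
    [0,0,0],
  ],
)

```text
time: 15.15
tcp_pos: [0.424, -0.2767, 0.1364]
orientation: [[0.989, -0.147, 0.0], [-0.147, -0.989, -0.002], [0.001, 0.002, -1.0]]
force: [0.9, 1.1, -0.1]
finger_gap: 0.046
grip_force: 0.0
```

```bash
python3 - <<'E'
from h import *
towers(.028)
plan([(.4263,-.2713,.0075,-8.4)])
E
```

```text
blob tray xy [-2.6  0.7] wh 86 120 a 81.9 col [178. 150. 110.]
t 15.2 tcp [ 424.4 -273.8  136.3] psi -8.4 gap 45.9 grip 0.0 F [2.  0.7 0.7]
  MOVE 4 x [ 0.4 -0.7 32.2]
```

Emit:
servo_tool(
  gripper=[0.5,0.5,0.5,0.5,0.5],
  offset=[
    [1,-2,32],
    [0,0,33],
    [0,0,32],
    [0,0,32],
    [0,0,0],
  ],
  rotation=[
    [0,0,0],
    [0,0,0],
    [0,0,0],
    [0,0,0],
    [0,0,0],
  ],
)

```text
time: 15.7
tcp_pos: [0.424, -0.2668, 0.0044]
orientation: [[0.99, -0.14, -0.005], [-0.14, -0.99, 0.004], [-0.006, -0.003, -1.0]]
force: [-0.9, 0.7, 0.3]
finger_gap: 0.0455
grip_force: 0.0
```

Emit:
servo_tool(
  gripper=[0.05,0.05,0.05,0.05,0.05],
  offset=[
    [0,0,0],
    [0,0,0],
    [0,0,0],
    [0,0,0],
    [0,0,0],
  ],
  rotation=[
    [0,0,0],
    [0,0,0],
    [0,0,0],
    [0,0,0],
    [0,0,0],
  ],
)

```text
time: 16.2
tcp_pos: [0.427, -0.2699, 0.0086]
orientation: [[0.989, -0.145, 0.002], [-0.145, -0.989, -0.001], [0.002, 0.001, -1.0]]
force: [-1.5, 0.9, 9.5]
finger_gap: 0.0199
grip_force: 20.0
```

Emit:
servo_tool(
  gripper=[0.05,0.05,0.05,0.05,0.05],
  offset=[
    [0,0,-25],
    [0,0,-25],
    [0,0,-35],
    [0,0,-35],
    [0,0,0],
  ],
  rotation=[
    [0,0,0],
    [0,0,0],
    [0,0,0],
    [0,0,-8.2],
    [0,0,-8.2],
  ],
)

```text
time: 16.7
tcp_pos: [0.4288, -0.2707, 0.1323]
orientation: [[0.989, 0.146, 0.007], [0.146, -0.989, -0.005], [0.006, 0.005, -1.0]]
force: [0.2, -0.1, -0.6]
finger_gap: 0.0198
grip_force: 20.0
```

Emit:
servo_tool(
  gripper=[0.05,0.05,0.05,0.05,0.05],
  offset=[
    [0,0,0],
    [0,0,0],
    [0,0,0],
    [0,0,0],
    [0,0,0],
  ],
  rotation=[
    [0,0,-8.2],
    [0,0,-8.2],
    [0,0,-8.2],
    [0,0,-8.2],
    [0,0,-8.2],
  ],
)

```text
time: 17.2
tcp_pos: [0.4261, -0.2696, 0.1279]
orientation: [[0.65, 0.76, 0.0], [0.76, -0.65, -0.001], [-0.0, 0.001, -1.0]]
force: [0.2, -0.3, 0.2]
finger_gap: 0.0195
grip_force: 20.0
```

Emit:
servo_tool(
  gripper=[0.05,0.05,0.05,0.05,0.05],
  offset=[
    [0,0,0],
    [0,0,0],
    [0,0,0],
    [0,0,0],
    [0,0,0],
  ],
  rotation=[
    [0,0,-8.2],
    [0,0,-8.2],
    [0,0,-8.2],
    [0,0,-8.2],
    [0,0,-8.2],
  ],
)

```text
time: 17.7
tcp_pos: [0.4261, -0.2697, 0.1279]
orientation: [[-0.007, 1.0, 0.0], [1.0, 0.007, -0.001], [-0.001, 0.0, -1.0]]
force: [-0.2, 0.0, -1.3]
finger_gap: 0.0198
grip_force: 20.0
```

Emit:
servo_tool(
  gripper=[0.05,0.05],
  offset=[
    [0,0,0],
    [0,0,0],
  ],
  rotation=[
    [0,0,-8.2],
    [0,0,0],
  ],
)

```text
time: 17.9
tcp_pos: [0.426, -0.2697, 0.1276]
orientation: [[-0.146, 0.989, 0.0], [0.989, 0.146, -0.0], [-0.0, 0.0, -1.0]]
force: [0.3, 0.5, 0.0]
finger_gap: 0.0192
grip_force: 20.0
```

```bash
sed -i 's/v.sum(2)>380)&(v\[...,2\]>95)/v.sum(2)>435)/' h.py; python3 - <<'E'
from h import *
towers(.028)
a=P(0,-34);plan([(*a,.125,98.6),(*a,.016,None)])
E
```

```text
blob tray xy [-2.3 30.4] wh 24 119 a 81.3 col [188. 164. 125.]
t 17.9 tcp [ 426.1 -269.7  127.6] psi 98.1 gap 19.8 grip 20.0 F [-0.  -0.7  0.1]
  ROT 1 x rz -0.51
  MOVE 9 x [35.3 12.7  0.3]
  MOVE 3 x [ 0.   0.  36.3]
```

Emit:
servo_tool(
  gripper=[0.05,0.05,0.05,0.05,0.05],
  offset=[
    [35.3,12.7,0],
    [35.3,12.7,0],
    [35.3,12.7,0],
    [35.3,12.7,0],
    [35.3,12.7,0],
  ],
  rotation=[
    [0,0,-0.5],
    [0,0,0],
    [0,0,0],
    [0,0,0],
    [0,0,0],
  ],
)

```text
time: 18.45
tcp_pos: [0.4625, -0.0841, 0.1277]
orientation: [[-0.148, 0.989, 0.001], [0.989, 0.148, -0.001], [-0.001, 0.0, -1.0]]
force: [1.8, 0.7, 0.2]
finger_gap: 0.0196
grip_force: 20.0
```

Emit:
servo_tool(
  gripper=[0.05,0.05,0.05,0.05,0.05],
  offset=[
    [35.3,12.7,0],
    [35.3,12.7,0],
    [35.3,12.7,0],
    [35.3,12.7,0],
    [0,0,35],
  ],
  rotation=[
    [0,0,0],
    [0,0,0],
    [0,0,0],
    [0,0,0],
    [0,0,0],
  ],
)

```text
time: 18.95
tcp_pos: [0.495, 0.0691, 0.0961]
orientation: [[-0.154, 0.988, 0.01], [0.988, 0.154, 0.005], [0.003, 0.01, -1.0]]
force: [1.3, -0.8, -0.6]
finger_gap: 0.0198
grip_force: 20.0
```

Emit:
servo_tool(
  gripper=[0.05,0.05],
  offset=[
    [0,0,35],
    [0,0,0],
  ],
  rotation=[
    [0,0,0],
    [0,0,0],
  ],
)

```text
time: 19.15
tcp_pos: [0.4884, 0.0613, 0.0544]
orientation: [[-0.15, 0.989, -0.006], [0.989, 0.15, -0.002], [-0.001, -0.006, -1.0]]
force: [-0.7, -2.0, -0.7]
finger_gap: 0.02
grip_force: 20.0
```

```bash
python3 - <<'E'
from h import *
a=P(0,-34);plan([(*a,.016,98.6)])
E
```

```text
t 19.1 tcp [488.4  61.3  54.4] psi 98.6 gap 20.0 grip 20.0 F [-0.7 -2.  -0.7]
  MOVE 2 x [-0.1  1.6 19.2]
```

Emit:
servo_tool(
  gripper=[0.05,0.05,0.05,0.05,0.3],
  offset=[
    [0,1,20],
    [0,0,15],
    [0,0,6],
    [0,0,0],
    [0,0,0],
  ],
  rotation=[
    [0,0,0],
    [0,0,0],
    [0,0,0],
    [0,0,0],
    [0,0,0],
  ],
)

```text
time: 19.65
tcp_pos: [0.4927, 0.0621, 0.0175]
orientation: [[-0.151, 0.988, 0.001], [0.988, 0.151, -0.0], [-0.0, 0.001, -1.0]]
force: [0.4, -0.1, -1.2]
finger_gap: 0.0238
grip_force: 0.0
```

Emit:
servo_tool(
  gripper=[0.3,0.3,0.3,0.3,0.5],
  offset=[
    [0,0,0],
    [0,0,-20],
    [0,0,-35],
    [0,0,-35],
    [0,0,-30],
  ],
  rotation=[
    [0,0,0],
    [0,0,0],
    [0,0,0],
    [0,0,0],
    [0,0,0],
  ],
)

```text
time: 20.15
tcp_pos: [0.4921, 0.0623, 0.1386]
orientation: [[-0.153, 0.988, 0.001], [0.988, 0.153, 0.0], [0.0, 0.001, -1.0]]
force: [1.0, 0.8, -0.4]
finger_gap: 0.0319
grip_force: 0.0
```

Emit:
servo_tool(
  gripper=[0.5,0.5,0.5,0.5,0.5],
  offset=[
    [0,0,0],
    [0,0,0],
    [0,0,0],
    [0,0,0],
    [0,0,0],
  ],
  rotation=[
    [0,0,8.2],
    [0,0,8.2],
    [0,0,8.2],
    [0,0,8.2],
    [0,0,8.2],
  ],
)

```text
time: 20.65
tcp_pos: [0.492, 0.0621, 0.137]
orientation: [[0.538, 0.843, 0.001], [0.843, -0.538, 0.0], [0.001, 0.001, -1.0]]
force: [0.9, 0.4, -0.8]
finger_gap: 0.046
grip_force: 0.0
```

Emit:
servo_tool(
  gripper=[0.5,0.5,0.5,0.5,0.5],
  offset=[
    [0,0,0],
    [0,0,0],
    [0,0,0],
    [0,0,0],
    [0,0,0],
  ],
  rotation=[
    [0,0,8.2],
    [0,0,8.2],
    [0,0,8.2],
    [0,0,8.2],
    [0,0,8.2],
  ],
)

```text
time: 21.15
tcp_pos: [0.492, 0.0622, 0.137]
orientation: [[0.959, 0.283, 0.001], [0.283, -0.959, 0.0], [0.001, -0.0, -1.0]]
force: [-0.4, -0.1, -0.3]
finger_gap: 0.0462
grip_force: 0.0
```

Emit:
servo_tool(
  gripper=[0.5,0.5],
  offset=[
    [0,0,0],
    [0,0,0],
  ],
  rotation=[
    [0,0,8.2],
    [0,0,0],
  ],
)

```text
time: 21.35
tcp_pos: [0.492, 0.0622, 0.137]
orientation: [[0.989, 0.147, 0.001], [0.147, -0.989, 0.0], [0.001, 0.0, -1.0]]
force: [-0.4, -0.4, 0.0]
finger_gap: 0.0459
grip_force: 0.0
```

```bash
python3 - <<'E'
from h import *
plan([(.568,-.205,.14,8.5),(.568,-.205,.009,None)])
E
```

```text
t 21.4 tcp [492.   62.2 137. ] psi 8.5 gap 45.9 grip 0.0 F [-0.4 -0.4  0. ]
  MOVE 8 x [ 4.5 34.4 -0.4]
  MOVE 4 x [ 0.   0.  32.8]
```

Emit:
servo_tool(
  gripper=[0.5,0.5,0.5,0.5,0.5],
  offset=[
    [4.5,34.4,0],
    [4.5,34.4,0],
    [4.5,34.4,0],
    [4.5,34.4,0],
    [4.5,34.4,0],
  ],
  rotation=[
    [0,0,0],
    [0,0,0],
    [0,0,0],
    [0,0,0],
    [0,0,0],
  ],
)

```text
time: 21.85
tcp_pos: [0.5402, -0.106, 0.1368]
orientation: [[0.988, 0.154, 0.001], [0.154, -0.988, 0.0], [0.001, -0.0, -1.0]]
force: [1.7, 0.0, -1.5]
finger_gap: 0.0457
grip_force: 0.0
```

Emit:
servo_tool(
  gripper=[0.5,0.5,0.5,0.5,0.5],
  offset=[
    [4.5,34.4,0],
    [4.5,34.4,0],
    [4.5,34.4,0],
    [0,0,0],
    [0,0,0],
  ],
  rotation=[
    [0,0,0],
    [0,0,0],
    [0,0,0],
    [0,0,0],
    [0,0,0],
  ],
)

```text
time: 22.35
tcp_pos: [0.5684, -0.2053, 0.1363]
orientation: [[0.989, 0.151, -0.0], [0.151, -0.989, 0.0], [0.0, -0.0, -1.0]]
force: [-0.4, 1.6, -0.2]
finger_gap: 0.0457
grip_force: 0.0
```

```bash
python3 - <<'E'
from h import *
towers(.028)
plan([(.568,-.205,.009,8.5)])
E
```

```text
blob tray xy [ -1.2 -35.8] wh 22 120 a 81.3 col [189. 165. 126.]
  blob tray xy [-2.2 30.5] wh 24 119 a 81.1 col [189. 165. 126.]
t 22.4 tcp [ 568.5 -204.   136.4] psi 8.7 gap 45.9 grip 0.0 F [0.2 0.3 0.2]
  MOVE 4 x [-0.2  0.2 31.8]
```

Emit:
servo_tool(
  gripper=[0.5,0.5,0.5,0.5,0.5],
  offset=[
    [0,1,32],
    [0,0,32],
    [0,0,32],
    [0,0,31],
    [0,0,0],
  ],
  rotation=[
    [0,0,0],
    [0,0,0],
    [0,0,0],
    [0,0,0],
    [0,0,0],
  ],
)

```text
time: 22.9
tcp_pos: [0.5659, -0.2031, 0.006]
orientation: [[0.988, 0.153, -0.006], [0.153, -0.988, 0.003], [-0.006, -0.004, -1.0]]
force: [-0.9, 0.8, -0.4]
finger_gap: 0.0457
grip_force: 0.0
```

Emit:
servo_tool(
  gripper=[0.05,0.05,0.05,0.05,0.05],
  offset=[
    [0,0,0],
    [0,0,0],
    [0,0,0],
    [0,0,0],
    [0,0,0],
  ],
  rotation=[
    [0,0,0],
    [0,0,0],
    [0,0,0],
    [0,0,0],
    [0,0,0],
  ],
)

```text
time: 23.4
tcp_pos: [0.5697, -0.2059, 0.0108]
orientation: [[0.989, 0.149, 0.002], [0.149, -0.989, -0.001], [0.002, 0.001, -1.0]]
force: [-1.2, 0.6, 7.3]
finger_gap: 0.0199
grip_force: 20.0
```

Emit:
servo_tool(
  gripper=[0.05,0.05,0.05,0.05,0.05],
  offset=[
    [0,0,-25],
    [0,0,-35],
    [0,0,-35],
    [0,0,-35],
    [0,0,0],
  ],
  rotation=[
    [0,0,0],
    [0,0,0],
    [0,0,0],
    [0,0,0],
    [0,0,0],
  ],
)

```text
time: 23.9
tcp_pos: [0.5719, -0.2063, 0.145]
orientation: [[0.989, 0.149, 0.009], [0.149, -0.989, -0.003], [0.008, 0.004, -1.0]]
force: [0.9, -0.3, -0.7]
finger_gap: 0.0197
grip_force: 20.0
```

```bash
python3 - <<'E'
from h import *
a=P(34,0);plan([(*a,.135,8.6),(*a,.038,None)])
E
```

```text
t 23.9 tcp [ 571.9 -206.3  145. ] psi 8.6 gap 19.7 grip 20.0 F [ 0.9 -0.3 -0.7]
  MOVE 9 x [ -8.2 -34.5   1.1]
  MOVE 3 x [ 0.   0.  32.3]
```

Emit:
servo_tool(
  gripper=[0.05,0.05,0.05,0.05,0.05],
  offset=[
    [-7.8,-34.3,0],
    [-7.8,-34.3,0],
    [-7.8,-34.3,0],
    [-7.8,-34.3,0],
    [-7.8,-34.3,0],
  ],
  rotation=[
    [0,0,0],
    [0,0,0],
    [0,0,0],
    [0,0,0],
    [0,0,0],
  ],
)

```text
time: 24.4
tcp_pos: [0.5038, -0.0408, 0.1394]
orientation: [[0.989, 0.149, 0.0], [0.149, -0.989, -0.0], [0.0, 0.0, -1.0]]
force: [0.3, 0.9, 0.1]
finger_gap: 0.0201
grip_force: 20.0
```

Emit:
servo_tool(
  gripper=[0.05,0.05,0.05,0.05,0.05],
  offset=[
    [-7.8,-34.3,0],
    [-7.8,-34.3,0],
    [-7.8,-34.3,0],
    [-7.8,-34.3,0],
    [0,0,35],
  ],
  rotation=[
    [0,0,0],
    [0,0,0],
    [0,0,0],
    [0,0,0],
    [0,0,0],
  ],
)

```text
time: 24.9
tcp_pos: [0.4547, 0.0948, 0.1075]
orientation: [[0.988, 0.155, 0.008], [0.155, -0.988, 0.004], [0.008, -0.003, -1.0]]
force: [1.7, -0.8, -1.6]
finger_gap: 0.0195
grip_force: 20.0
```

Emit:
servo_tool(
  gripper=[0.05,0.05,0.05],
  offset=[
    [0,0,25],
    [0,0,0],
    [0,0,0],
  ],
  rotation=[
    [0,0,0],
    [0,0,0],
    [0,0,0],
  ],
)

```text
time: 25.2
tcp_pos: [0.4531, 0.089, 0.0796]
orientation: [[0.989, 0.149, -0.001], [0.149, -0.989, -0.0], [-0.001, 0.0, -1.0]]
force: [-0.5, -0.1, 0.3]
finger_gap: 0.0199
grip_force: 20.0
```

```bash
python3 - <<'E'
from h import *
a=P(34,0);plan([(*a,.039,8.6)])
E
```

```text
t 25.2 tcp [453.1  89.   79.6] psi 8.6 gap 19.9 grip 20.0 F [-0.5 -0.1  0.3]
  MOVE 2 x [-0.  -0.5 20.3]
```

Emit:
servo_tool(
  gripper=[0.05,0.05,0.05,0.05,0.3],
  offset=[
    [0,-1,20],
    [0,0,15],
    [0,0,6.5],
    [0,0,0],
    [0,0,0],
  ],
  rotation=[
    [0,0,0],
    [0,0,0],
    [0,0,0],
    [0,0,0],
    [0,0,0],
  ],
)

```text
time: 25.7
tcp_pos: [0.454, 0.0901, 0.0388]
orientation: [[0.989, 0.149, 0.002], [0.149, -0.989, 0.0], [0.002, -0.0, -1.0]]
force: [0.7, 0.6, -0.3]
finger_gap: 0.0236
grip_force: 0.0
```

Emit:
servo_tool(
  gripper=[0.3,0.3,0.3,0.3,0.5],
  offset=[
    [0,0,0],
    [0,0,-20],
    [0,0,-35],
    [0,0,-35],
    [0,0,-10],
  ],
  rotation=[
    [0,0,0],
    [0,0,0],
    [0,0,0],
    [0,0,0],
    [0,0,7],
  ],
)

```text
time: 26.2
tcp_pos: [0.4549, 0.0908, 0.1415]
orientation: [[1.0, 0.027, 0.005], [0.027, -1.0, 0.002], [0.005, -0.001, -1.0]]
force: [1.0, -0.1, 0.3]
finger_gap: 0.0319
grip_force: 0.0
```

Emit:
servo_tool(
  gripper=[0.5,0.5,0.5],
  offset=[
    [0,0,0],
    [0,0,0],
    [0,0,0],
  ],
  rotation=[
    [0,0,7],
    [0,0,7],
    [0,0,0],
  ],
)

```text
time: 26.5
tcp_pos: [0.4533, 0.0901, 0.1385]
orientation: [[0.976, -0.217, 0.001], [-0.217, -0.976, 0.0], [0.001, -0.0, -1.0]]
force: [0.9, -0.6, 0.2]
finger_gap: 0.0455
grip_force: 0.0
```

```bash
python3 - <<'E'
from h import *
plan([(.5697,-.2724,.14,-12.3),(.5697,-.2724,.010,None)])
E
```

```text
t 26.5 tcp [453.3  90.1 138.5] psi -12.5 gap 45.5 grip 0.0 F [ 0.9 -0.6  0.2]
  MOVE 11 x [17.5 29.9 -0.1]
  MOVE 4 x [ 0.  -0.  32.5]
```

Emit:
servo_tool(
  gripper=[0.5,0.5,0.5,0.5,0.5],
  offset=[
    [17.5,29.9,0],
    [17.5,29.9,0],
    [17.5,29.9,0],
    [17.5,29.9,0],
    [17.5,29.9,0],
  ],
  rotation=[
    [0,0,0],
    [0,0,0],
    [0,0,0],
    [0,0,0],
    [0,0,0],
  ],
)

```text
time: 27.0
tcp_pos: [0.5067, -0.0761, 0.1381]
orientation: [[0.978, -0.211, 0.0], [-0.211, -0.978, 0.0], [0.0, -0.0, -1.0]]
force: [-0.1, 0.9, 0.3]
finger_gap: 0.0459
grip_force: 0.0
```

Emit:
servo_tool(
  gripper=[0.5,0.5,0.5,0.5,0.5],
  offset=[
    [17.5,29.9,0],
    [17.5,29.9,0],
    [17.5,29.9,0],
    [17.5,29.9,0],
    [17.5,29.9,0],
  ],
  rotation=[
    [0,0,0],
    [0,0,0],
    [0,0,0],
    [0,0,0],
    [0,0,0],
  ],
)

```text
time: 27.5
tcp_pos: [0.56, -0.241, 0.1379]
orientation: [[0.977, -0.211, -0.0], [-0.211, -0.977, 0.0], [-0.0, -0.0, -1.0]]
force: [0.3, 0.4, 0.7]
finger_gap: 0.0459
grip_force: 0.0
```

Emit:
servo_tool(
  gripper=[0.5,0.5,0.5],
  offset=[
    [17.5,29.9,0],
    [0,0,0],
    [0,0,0],
  ],
  rotation=[
    [0,0,0],
    [0,0,0],
    [0,0,0],
  ],
)

```text
time: 27.8
tcp_pos: [0.5701, -0.2731, 0.1375]
orientation: [[0.977, -0.214, -0.001], [-0.214, -0.977, 0.001], [-0.001, -0.0, -1.0]]
force: [0.7, 0.5, -0.7]
finger_gap: 0.0462
grip_force: 0.0
```

```bash
python3 - <<'E'
from h import *
towers(.048)
plan([(.5697,-.2724,.010,None)])
E
```

```text
blob tray xy [-2.2  0.6] wh 119 118 a 80.8 col [189. 165. 126.]
t 27.9 tcp [ 570.2 -271.8  137.6] psi -12.3 gap 45.6 grip 0.0 F [-0.1  0.6 -0.4]
  MOVE 4 x [-0.1  0.2 31.9]
```

Emit:
servo_tool(
  gripper=[0.5,0.5,0.5,0.5,0.5],
  offset=[
    [0,0,32],
    [0,0,32],
    [0,0,32],
    [0,0,32],
    [0,0,0],
  ],
  rotation=[
    [0,0,0],
    [0,0,0],
    [0,0,0],
    [0,0,0],
    [0,0,0],
  ],
)

```text
time: 28.35
tcp_pos: [0.5675, -0.2696, 0.0061]
orientation: [[0.977, -0.212, -0.007], [-0.212, -0.977, 0.004], [-0.007, -0.002, -1.0]]
force: [-0.4, 0.3, -0.2]
finger_gap: 0.0459
grip_force: 0.0
```

Emit:
servo_tool(
  gripper=[0.05,0.05,0.05,0.05,0.05],
  offset=[
    [0,0,0],
    [0,0,0],
    [0,0,0],
    [0,0,0],
    [0,0,0],
  ],
  rotation=[
    [0,0,0],
    [0,0,0],
    [0,0,0],
    [0,0,0],
    [0,0,0],
  ],
)

```text
time: 28.85
tcp_pos: [0.5714, -0.2729, 0.0114]
orientation: [[0.977, -0.215, 0.002], [-0.215, -0.977, -0.001], [0.002, 0.0, -1.0]]
force: [-0.7, 1.0, 7.6]
finger_gap: 0.0198
grip_force: 20.0
```

Emit:
servo_tool(
  gripper=[0.05,0.05,0.05,0.05,0.05],
  offset=[
    [0,0,-25],
    [0,0,-35],
    [0,0,-35],
    [0,0,-35],
    [0,0,0],
  ],
  rotation=[
    [0,0,0],
    [0,0,0],
    [0,0,0],
    [0,0,-7],
    [0,0,-7],
  ],
)

```text
time: 29.35
tcp_pos: [0.5735, -0.2735, 0.1459]
orientation: [[0.999, 0.032, 0.008], [0.032, -0.999, -0.004], [0.008, 0.004, -1.0]]
force: [1.2, -1.0, -0.4]
finger_gap: 0.0198
grip_force: 20.0
```

Emit:
servo_tool(
  gripper=[0.05,0.05,0.05],
  offset=[
    [0,0,0],
    [0,0,0],
    [0,0,0],
  ],
  rotation=[
    [0,0,-7],
    [0,0,0],
    [0,0,0],
  ],
)

```text
time: 29.65
tcp_pos: [0.5703, -0.2726, 0.1399]
orientation: [[0.989, 0.145, 0.0], [0.145, -0.989, 0.0], [0.0, -0.0, -1.0]]
force: [0.3, 0.2, -1.1]
finger_gap: 0.0194
grip_force: 20.0
```

```bash
python3 - <<'E'
from h import *
towers(.048)
a=P(-34,0);plan([(*a,.135,8.6),(*a,.038,None)])
E
```

```text
blob tray xy [-2.2  0.6] wh 119 118 a 80.8 col [189. 165. 126.]
t 29.7 tcp [ 570.3 -272.6  139.8] psi 8.4 gap 19.7 grip 20.0 F [0.4 0.1 0.3]
  MOVE 9 x [ -7.  -34.2   0.5]
  MOVE 3 x [ 0.   0.  32.3]
```

Emit:
servo_tool(
  gripper=[0.05,0.05,0.05,0.05,0.05],
  offset=[
    [-7,-34.2,0],
    [-7,-34.2,0],
    [-7,-34.2,0],
    [-7,-34.2,0],
    [-7,-34.2,0],
  ],
  rotation=[
    [0,0,0],
    [0,0,0],
    [0,0,0],
    [0,0,0],
    [0,0,0],
  ],
)

```text
time: 30.2
tcp_pos: [0.5097, -0.1074, 0.1398]
orientation: [[0.989, 0.146, -0.0], [0.146, -0.989, 0.0], [-0.0, -0.0, -1.0]]
force: [1.6, -0.2, -0.6]
finger_gap: 0.0198
grip_force: 20.0
```

Emit:
servo_tool(
  gripper=[0.05,0.05,0.05,0.05,0.05],
  offset=[
    [-7,-34.2,0],
    [-7,-34.2,0],
    [-7,-34.2,0],
    [-7,-34.2,0],
    [0,0,35],
  ],
  rotation=[
    [0,0,0],
    [0,0,0],
    [0,0,0],
    [0,0,0],
    [0,0,0],
  ],
)

```text
time: 30.7
tcp_pos: [0.4639, 0.0277, 0.1079]
orientation: [[0.988, 0.152, 0.008], [0.152, -0.988, 0.002], [0.008, -0.001, -1.0]]
force: [1.2, -0.6, -1.8]
finger_gap: 0.0196
grip_force: 20.0
```

Emit:
servo_tool(
  gripper=[0.05,0.05,0.05],
  offset=[
    [0,0,25],
    [0,0,0],
    [0,0,0],
  ],
  rotation=[
    [0,0,0],
    [0,0,0],
    [0,0,0],
  ],
)

```text
time: 31.0
tcp_pos: [0.4621, 0.0225, 0.0801]
orientation: [[0.989, 0.148, -0.001], [0.148, -0.989, -0.0], [-0.001, -0.0, -1.0]]
force: [0.6, 0.5, 0.9]
finger_gap: 0.0194
grip_force: 20.0
```

```bash
python3 - <<'E'
from h import *
a=P(-34,0);plan([(*a,.038,8.6)])
E
```

```text
t 31.0 tcp [462.1  22.5  80.1] psi 8.5 gap 19.4 grip 20.0 F [0.6 0.5 0.9]
  MOVE 2 x [ 0.5 -0.1 21. ]
```

Emit:
servo_tool(
  gripper=[0.05,0.05,0.05,0.05,0.3],
  offset=[
    [1,0,20],
    [0,0,15],
    [0,0,7],
    [0,0,0],
    [0,0,0],
  ],
  rotation=[
    [0,0,0],
    [0,0,0],
    [0,0,0],
    [0,0,0],
    [0,0,0],
  ],
)

```text
time: 31.5
tcp_pos: [0.464, 0.0225, 0.0388]
orientation: [[0.989, 0.148, 0.001], [0.148, -0.989, 0.0], [0.001, 0.0, -1.0]]
force: [-0.1, -0.4, 0.2]
finger_gap: 0.0238
grip_force: 0.0
```

Emit:
servo_tool(
  gripper=[0.3,0.3,0.3,0.3,0.5],
  offset=[
    [0,0,0],
    [0,0,-20],
    [0,0,-35],
    [0,0,-35],
    [0,0,-10],
  ],
  rotation=[
    [0,0,0],
    [0,0,0],
    [0,0,0],
    [0,0,0],
    [0,0,6.2],
  ],
)

```text
time: 32.0
tcp_pos: [0.4651, 0.023, 0.1416]
orientation: [[0.999, 0.041, 0.005], [0.041, -0.999, 0.001], [0.005, -0.0, -1.0]]
force: [0.4, -0.1, -0.6]
finger_gap: 0.0317
grip_force: 0.0
```

Emit:
servo_tool(
  gripper=[0.5,0.5,0.5],
  offset=[
    [0,0,0],
    [0,0,0],
    [0,0,0],
  ],
  rotation=[
    [0,0,6.2],
    [0,0,6.2],
    [0,0,0],
  ],
)

```text
time: 32.3
tcp_pos: [0.4634, 0.0226, 0.1385]
orientation: [[0.984, -0.176, 0.001], [-0.176, -0.984, -0.0], [0.001, -0.0, -1.0]]
force: [0.1, 0.0, -0.1]
finger_gap: 0.0456
grip_force: 0.0
```

```bash
python3 - <<'E'
from h import *
plan([(.4373,-.3558,.14,-10.1),(.4373,-.3558,.010,None)])
E
```

```text
t 32.3 tcp [463.4  22.6 138.5] psi -10.1 gap 45.6 grip 0.0 F [ 0.1  0.  -0.1]
  MOVE 10 x [ 4.1 37.7 -0.2]
  MOVE 4 x [ 0.  -0.  32.5]
```

Emit:
servo_tool(
  gripper=[0.5,0.5,0.5,0.5,0.5],
  offset=[
    [4.1,37.7,0],
    [4.1,37.7,0],
    [4.1,37.7,0],
    [4.1,37.7,0],
    [4.1,37.7,0],
  ],
  rotation=[
    [0,0,0],
    [0,0,0],
    [0,0,0],
    [0,0,0],
    [0,0,0],
  ],
)

```text
time: 32.8
tcp_pos: [0.4504, -0.1681, 0.1381]
orientation: [[0.985, -0.17, 0.0], [-0.17, -0.985, -0.0], [0.0, -0.0, -1.0]]
force: [0.6, -0.9, -0.1]
finger_gap: 0.0459
grip_force: 0.0
```

Emit:
servo_tool(
  gripper=[0.5,0.5,0.5,0.5,0.5],
  offset=[
    [4.1,37.7,0],
    [4.1,37.7,0],
    [4.1,37.7,0],
    [4.1,37.7,0],
    [4.1,37.7,0],
  ],
  rotation=[
    [0,0,0],
    [0,0,0],
    [0,0,0],
    [0,0,0],
    [0,0,0],
  ],
)

```text
time: 33.3
tcp_pos: [0.4377, -0.3574, 0.138]
orientation: [[0.985, -0.17, 0.0], [-0.17, -0.985, 0.0], [0.0, -0.0, -1.0]]
force: [-0.5, -0.4, 0.4]
finger_gap: 0.0462
grip_force: 0.0
```

Emit:
servo_tool(
  gripper=[0.5,0.5],
  offset=[
    [0,0,0],
    [0,0,0],
  ],
  rotation=[
    [0,0,0],
    [0,0,0],
  ],
)

```text
time: 33.5
tcp_pos: [0.4375, -0.3564, 0.1376]
orientation: [[0.985, -0.173, -0.0], [-0.173, -0.985, 0.001], [-0.0, -0.0, -1.0]]
force: [-0.5, 1.2, -0.1]
finger_gap: 0.0459
grip_force: 0.0
```

```bash
python3 - <<'E'
from h import *
im,o=grab('top','t3')
v=topview('top',im,.33,.73,-.14,.26,.048,1500);cv2.imwrite('pics/t3r.png',v[:,:,::-1])
print([(round(a['p'],2),np.round(ray('top',a['at'],0.05)[0],3)[:2]) for a in env.look_for('top','tin')])
plan([(.4373,-.3558,.010,None)])
E
```

```text
[(0.83, array([ 0.686, -0.053]))]
t 33.6 tcp [ 438.3 -354.4  137.8] psi -9.9 gap 46.0 grip 0.0 F [ 0.5 -0.4  0.3]
  MOVE 4 x [-0.2  0.4 31.9]
```

View pics/t3r.png

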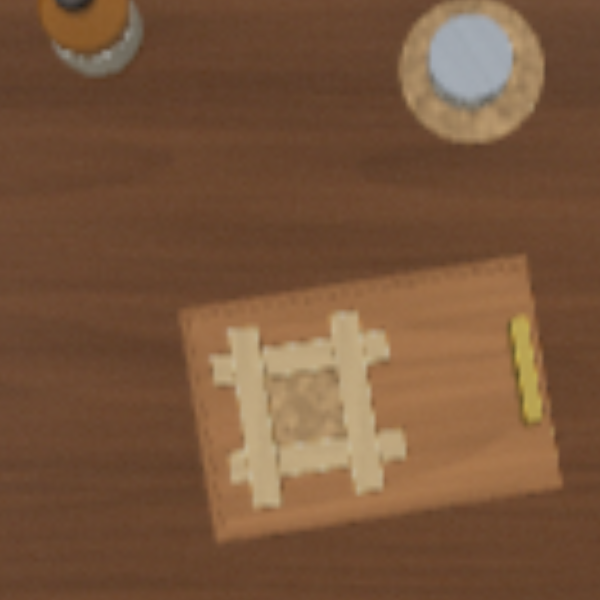

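Emit:
servo_tool(
  gripper=[0.5,0.5,0.5,0.5,0.5],
  offset=[
    [0,0,32],
    [0,0,32],
    [0,0,32],
    [0,0,32],
    [0,0,0],
  ],
  rotation=[
    [0,0,0],
    [0,0,0],
    [0,0,0],
    [0,0,0],
    [0,0,0],
  ],
)

```text
time: 34.1
tcp_pos: [0.4361, -0.3526, 0.0066]
orientation: [[0.985, -0.171, -0.005], [-0.171, -0.985, 0.004], [-0.006, -0.004, -1.0]]
force: [-0.7, 0.4, 0.1]
finger_gap: 0.0457
grip_force: 0.0
```

Emit:
servo_tool(
  gripper=[0.05,0.05,0.05,0.05,0.05],
  offset=[
    [0,0,0],
    [0,0,0],
    [0,0,0],
    [0,0,0],
    [0,0,0],
  ],
  rotation=[
    [0,0,0],
    [0,0,0],
    [0,0,0],
    [0,0,0],
    [0,0,0],
  ],
)

```text
time: 34.6
tcp_pos: [0.4388, -0.3564, 0.0113]
orientation: [[0.985, -0.174, 0.002], [-0.174, -0.985, -0.001], [0.002, 0.001, -1.0]]
force: [-0.6, 1.3, 8.3]
finger_gap: 0.0196
grip_force: 20.0
```

Emit:
servo_tool(
  gripper=[0.05,0.05,0.05,0.05,0.05],
  offset=[
    [0,0,-25],
    [0,0,-35],
    [0,0,-35],
    [0,0,-35],
    [0,0,0],
  ],
  rotation=[
    [0,0,0],
    [0,0,0],
    [0,0,0],
    [0,0,-8.3],
    [0,0,-8.3],
  ],
)

```text
time: 35.1
tcp_pos: [0.4406, -0.3575, 0.1453]
orientation: [[0.993, 0.12, 0.007], [0.12, -0.993, -0.006], [0.006, 0.006, -1.0]]
force: [0.9, -0.9, -0.7]
finger_gap: 0.0196
grip_force: 20.0
```

Emit:
servo_tool(
  gripper=[0.05,0.05,0.05,0.05,0.05],
  offset=[
    [0,0,0],
    [0,0,0],
    [0,0,0],
    [0,0,0],
    [0,0,0],
  ],
  rotation=[
    [0,0,-8.3],
    [0,0,-8.3],
    [0,0,-8.3],
    [0,0,-8.3],
    [0,0,-8.3],
  ],
)

```text
time: 35.6
tcp_pos: [0.4379, -0.3559, 0.1404]
orientation: [[0.664, 0.748, 0.0], [0.748, -0.664, -0.001], [-0.0, 0.001, -1.0]]
force: [-0.8, -0.3, -1.3]
finger_gap: 0.0197
grip_force: 20.0
```

Emit:
servo_tool(
  gripper=[0.05,0.05,0.05,0.05,0.05],
  offset=[
    [0,0,0],
    [0,0,0],
    [0,0,0],
    [0,0,0],
    [0,0,0],
  ],
  rotation=[
    [0,0,-8.3],
    [0,0,-8.3],
    [0,0,-8.3],
    [0,0,-8.3],
    [0,0,-8.3],
  ],
)

```text
time: 36.1
tcp_pos: [0.4378, -0.3561, 0.1403]
orientation: [[0.002, 1.0, 0.0], [1.0, -0.002, -0.001], [-0.001, 0.0, -1.0]]
force: [0.3, -0.2, 0.5]
finger_gap: 0.0198
grip_force: 20.0
```

Emit:
servo_tool(
  gripper=[0.05,0.05],
  offset=[
    [0,0,0],
    [0,0,0],
  ],
  rotation=[
    [0,0,-8.3],
    [0,0,0],
  ],
)

```text
time: 36.3
tcp_pos: [0.4377, -0.3561, 0.1401]
orientation: [[-0.139, 0.99, 0.0], [0.99, 0.139, -0.0], [-0.0, 0.0, -1.0]]
force: [0.4, 0.2, 0.3]
finger_gap: 0.0195
grip_force: 20.0
```

```bash
python3 - <<'E'
from h import *
a=P(0,34);plan([(*a,.138,98.6),(*a,.058,None)])
E
```

```text
t 36.3 tcp [ 437.7 -356.1  140.1] psi 98.0 gap 19.5 grip 20.0 F [0.4 0.2 0.3]
  ROT 1 x rz -0.62
  MOVE 11 x [36.8  4.3  0.2]
  MOVE 3 x [ 0.   0.  26.7]
```

Emit:
servo_tool(
  gripper=[0.05,0.05,0.05,0.05,0.05],
  offset=[
    [0,0,0],
    [36.8,4.3,0],
    [36.8,4.3,0],
    [36.8,4.3,0],
    [36.8,4.3,0],
  ],
  rotation=[
    [0,0,-0.6],
    [0,0,0],
    [0,0,0],
    [0,0,0],
    [0,0,0],
  ],
)

```text
time: 36.8
tcp_pos: [0.4332, -0.2064, 0.1401]
orientation: [[-0.144, 0.99, 0.0], [0.99, 0.144, -0.0], [-0.001, 0.0, -1.0]]
force: [1.1, 0.4, -0.6]
finger_gap: 0.0199
grip_force: 20.0
```

Emit:
servo_tool(
  gripper=[0.05,0.05,0.05,0.05,0.05],
  offset=[
    [36.8,4.3,0],
    [36.8,4.3,0],
    [36.8,4.3,0],
    [36.8,4.3,0],
    [36.8,4.3,0],
  ],
  rotation=[
    [0,0,0],
    [0,0,0],
    [0,0,0],
    [0,0,0],
    [0,0,0],
  ],
)

```text
time: 37.3
tcp_pos: [0.4273, -0.0212, 0.1402]
orientation: [[-0.144, 0.99, 0.001], [0.99, 0.144, -0.001], [-0.001, 0.001, -1.0]]
force: [-0.3, -0.4, -0.8]
finger_gap: 0.0198
grip_force: 20.0
```

Emit:
servo_tool(
  gripper=[0.05,0.05,0.05,0.05,0.05],
  offset=[
    [36.8,4.3,0],
    [36.8,4.3,0],
    [0,0,40],
    [0,0,0],
    [0,0,0],
  ],
  rotation=[
    [0,0,0],
    [0,0,0],
    [0,0,0],
    [0,0,0],
    [0,0,0],
  ],
)

```text
time: 37.8
tcp_pos: [0.4244, 0.0512, 0.0999]
orientation: [[-0.146, 0.989, -0.002], [0.989, 0.146, -0.001], [-0.0, -0.002, -1.0]]
force: [0.4, -0.5, 0.3]
finger_gap: 0.0196
grip_force: 20.0
```

```bash
python3 - <<'E'
from h import *
a=P(0,34);plan([(*a,.058,98.6)])
E
```

```text
t 37.8 tcp [424.4  51.2  99.9] psi 98.4 gap 19.6 grip 20.0 F [ 0.4 -0.5  0.3]
  MOVE 2 x [ 0.1 -0.  21. ]
```

Emit:
servo_tool(
  gripper=[0.05,0.05,0.05,0.05,0.3],
  offset=[
    [0,0,20],
    [0,0,15],
    [0,0,6.5],
    [0,0,0],
    [0,0,0],
  ],
  rotation=[
    [0,0,0],
    [0,0,0],
    [0,0,0],
    [0,0,0],
    [0,0,0],
  ],
)

```text
time: 38.3
tcp_pos: [0.4258, 0.0512, 0.0592]
orientation: [[-0.146, 0.989, 0.001], [0.989, 0.146, -0.0], [-0.0, 0.001, -1.0]]
force: [-0.1, 0.1, -0.4]
finger_gap: 0.0236
grip_force: 0.0
```

Emit:
servo_tool(
  gripper=[0.3,0.3,0.3,0.3,0.5],
  offset=[
    [0,0,0],
    [0,0,-20],
    [0,0,-30],
    [0,0,-30],
    [0,0,0],
  ],
  rotation=[
    [0,0,0],
    [0,0,0],
    [0,0,0],
    [0,0,-7.8],
    [0,0,-7.8],
  ],
)

```text
time: 38.8
tcp_pos: [0.4272, 0.0522, 0.142]
orientation: [[-0.412, 0.911, 0.006], [0.911, 0.412, -0.0], [-0.003, 0.005, -1.0]]
force: [0.6, -0.2, -0.3]
finger_gap: 0.0319
grip_force: 0.0
```

Emit:
servo_tool(
  gripper=[0.5,0.5,0.5,0.5,0.5],
  offset=[
    [0,0,0],
    [0,0,0],
    [0,0,0],
    [0,0,0],
    [0,0,0],
  ],
  rotation=[
    [0,0,-7.8],
    [0,0,-7.8],
    [0,0,-7.8],
    [0,0,-7.8],
    [0,0,-7.8],
  ],
)

```text
time: 39.3
tcp_pos: [0.4252, 0.0513, 0.1389]
orientation: [[-0.894, 0.448, 0.001], [0.448, 0.894, -0.0], [-0.001, -0.0, -1.0]]
force: [0.3, -0.5, 0.3]
finger_gap: 0.0458
grip_force: 0.0
```

Emit:
servo_tool(
  gripper=[0.5,0.5,0.5],
  offset=[
    [0,0,0],
    [0,0,0],
    [0,0,0],
  ],
  rotation=[
    [0,0,-7.8],
    [0,0,-7.8],
    [0,0,0],
  ],
)

```text
time: 39.6
tcp_pos: [0.4251, 0.0513, 0.1386]
orientation: [[-0.981, 0.195, -0.0], [0.195, 0.981, 0.0], [0.0, 0.0, -1.0]]
force: [0.0, -0.3, 0.0]
finger_gap: 0.0458
grip_force: 0.0
```

```bash
python3 - <<'E'
from h import *
plan([(.5728,-.4243,.138,168.4),(.5728,-.4243,.010,None)])
E
```

```text
t 39.6 tcp [425.1  51.3 138.6] psi 168.8 gap 45.8 grip 0.0 F [ 0.  -0.3  0. ]
  ROT 1 x rz 0.36
  MOVE 14 x [-17.2 -31.2   0. ]
  MOVE 4 x [ 0.  0. 32.]
```

Emit:
servo_tool(
  gripper=[0.5,0.5,0.5,0.5,0.5],
  offset=[
    [0,0,0],
    [-17.2,-31.2,0],
    [-17.2,-31.2,0],
    [-17.2,-31.2,0],
    [-17.2,-31.2,0],
  ],
  rotation=[
    [0,0,0.4],
    [0,0,0],
    [0,0,0],
    [0,0,0],
    [0,0,0],
  ],
)

```text
time: 40.1
tcp_pos: [0.4674, -0.0861, 0.1386]
orientation: [[-0.978, 0.207, 0.0], [0.207, 0.978, -0.001], [-0.0, -0.001, -1.0]]
force: [1.0, 0.6, 0.5]
finger_gap: 0.0458
grip_force: 0.0
```

Emit:
servo_tool(
  gripper=[0.5,0.5,0.5,0.5,0.5],
  offset=[
    [-17.2,-31.2,0],
    [-17.2,-31.2,0],
    [-17.2,-31.2,0],
    [-17.2,-31.2,0],
    [-17.2,-31.2,0],
  ],
  rotation=[
    [0,0,0],
    [0,0,0],
    [0,0,0],
    [0,0,0],
    [0,0,0],
  ],
)

```text
time: 40.6
tcp_pos: [0.5198, -0.2565, 0.1386]
orientation: [[-0.978, 0.207, -0.0], [0.207, 0.978, -0.001], [-0.0, -0.001, -1.0]]
force: [0.7, 0.1, -0.1]
finger_gap: 0.0457
grip_force: 0.0
```

Emit:
servo_tool(
  gripper=[0.5,0.5,0.5,0.5,0.5],
  offset=[
    [-17.2,-31.2,0],
    [-17.2,-31.2,0],
    [-17.2,-31.2,0],
    [-17.2,-31.2,0],
    [-17.2,-31.2,0],
  ],
  rotation=[
    [0,0,0],
    [0,0,0],
    [0,0,0],
    [0,0,0],
    [0,0,0],
  ],
)

```text
time: 41.1
tcp_pos: [0.5723, -0.4266, 0.1385]
orientation: [[-0.978, 0.207, -0.0], [0.207, 0.978, -0.0], [0.0, -0.0, -1.0]]
force: [-0.1, 0.0, 0.3]
finger_gap: 0.046
grip_force: 0.0
```

Emit:
servo_tool(
  gripper=[0.5,0.5],
  offset=[
    [0,0,0],
    [0,0,0],
  ],
  rotation=[
    [0,0,0],
    [0,0,0],
  ],
)

```text
time: 41.3
tcp_pos: [0.5721, -0.4253, 0.138]
orientation: [[-0.978, 0.207, -0.0], [0.207, 0.978, 0.001], [0.0, 0.001, -1.0]]
force: [-1.0, 0.6, -0.2]
finger_gap: 0.0461
grip_force: 0.0
```

```bash
python3 - <<'E'
from h import *
plan([(.5728,-.4243,.010,None)])
E
```

```text
t 41.3 tcp [ 572.1 -425.3  138. ] psi 168.1 gap 46.1 grip 0.0 F [-1.   0.6 -0.2]
  MOVE 4 x [-0.1  0.3 32. ]
```

Emit:
servo_tool(
  gripper=[0.5,0.5,0.5,0.5,0.5],
  offset=[
    [0,0,32],
    [0,0,32],
    [0,0,32],
    [0,0,32],
    [0,0,0],
  ],
  rotation=[
    [0,0,0],
    [0,0,0],
    [0,0,0],
    [0,0,0],
    [0,0,0],
  ],
)

```text
time: 41.8
tcp_pos: [0.5693, -0.4227, 0.0062]
orientation: [[-0.979, 0.203, -0.006], [0.203, 0.979, 0.003], [0.007, 0.002, -1.0]]
force: [-0.6, 0.4, 0.7]
finger_gap: 0.046
grip_force: 0.0
```

Emit:
servo_tool(
  gripper=[0.05,0.05,0.05,0.05,0.05],
  offset=[
    [0,0,0],
    [0,0,0],
    [0,0,0],
    [0,0,0],
    [0,0,0],
  ],
  rotation=[
    [0,0,0],
    [0,0,0],
    [0,0,0],
    [0,0,0],
    [0,0,0],
  ],
)

```text
time: 42.3
tcp_pos: [0.573, -0.4253, 0.0121]
orientation: [[-0.979, 0.203, 0.002], [0.203, 0.979, -0.001], [-0.002, -0.001, -1.0]]
force: [-1.0, 0.6, 7.2]
finger_gap: 0.0198
grip_force: 20.0
```

Emit:
servo_tool(
  gripper=[0.05,0.05,0.05,0.05,0.05],
  offset=[
    [0,0,-25],
    [0,0,-35],
    [0,0,-35],
    [0,0,-35],
    [0,0,0],
  ],
  rotation=[
    [0,0,0],
    [0,0,0],
    [0,0,0],
    [0,0,7.7],
    [0,0,7.7],
  ],
)

```text
time: 42.8
tcp_pos: [0.575, -0.4254, 0.1467]
orientation: [[-0.888, 0.461, 0.008], [0.461, 0.888, -0.003], [-0.008, 0.001, -1.0]]
force: [0.3, 0.5, -0.2]
finger_gap: 0.0196
grip_force: 20.0
```

Emit:
servo_tool(
  gripper=[0.05,0.05,0.05,0.05,0.05],
  offset=[
    [0,0,0],
    [0,0,0],
    [0,0,0],
    [0,0,0],
    [0,0,0],
  ],
  rotation=[
    [0,0,7.7],
    [0,0,7.7],
    [0,0,7.7],
    [0,0,7.7],
    [0,0,7.7],
  ],
)

```text
time: 43.3
tcp_pos: [0.5721, -0.425, 0.1408]
orientation: [[-0.408, 0.913, 0.0], [0.913, 0.408, -0.0], [-0.0, 0.0, -1.0]]
force: [0.1, -0.7, 0.1]
finger_gap: 0.0197
grip_force: 20.0
```

Emit:
servo_tool(
  gripper=[0.05,0.05,0.05],
  offset=[
    [0,0,0],
    [0,0,0],
    [0,0,0],
  ],
  rotation=[
    [0,0,7.7],
    [0,0,7.7],
    [0,0,0],
  ],
)

```text
time: 43.6
tcp_pos: [0.5723, -0.4249, 0.141]
orientation: [[-0.154, 0.988, 0.0], [0.988, 0.154, -0.001], [-0.001, 0.0, -1.0]]
force: [-0.6, 0.9, -0.8]
finger_gap: 0.0194
grip_force: 20.0
```

```bash
python3 - <<'E'
from h import *
a=P(0,-34);plan([(*a,.138,98.6),(*a,.058,None)])
E
```

```text
t 43.6 tcp [ 572.3 -424.9  141. ] psi 98.9 gap 19.4 grip 20.0 F [-0.6  0.9 -0.8]
  MOVE 13 x [37.9 -0.4  0.2]
  MOVE 3 x [ 0.   0.  26.7]
```

Emit:
servo_tool(
  gripper=[0.05,0.05,0.05,0.05,0.05],
  offset=[
    [37.9,-0.4,0],
    [37.9,-0.4,0],
    [37.9,-0.4,0],
    [37.9,-0.4,0],
    [37.9,-0.4,0],
  ],
  rotation=[
    [0,0,0],
    [0,0,0],
    [0,0,0],
    [0,0,0],
    [0,0,0],
  ],
)

```text
time: 44.1
tcp_pos: [0.5402, -0.2368, 0.1406]
orientation: [[-0.161, 0.987, 0.0], [0.987, 0.161, -0.0], [-0.0, 0.0, -1.0]]
force: [-0.3, 0.6, 0.6]
finger_gap: 0.0196
grip_force: 20.0
```

Emit:
servo_tool(
  gripper=[0.05,0.05,0.05,0.05,0.05],
  offset=[
    [37.9,-0.4,0],
    [37.9,-0.4,0],
    [37.9,-0.4,0],
    [37.9,-0.4,0],
    [37.9,-0.4,0],
  ],
  rotation=[
    [0,0,0],
    [0,0,0],
    [0,0,0],
    [0,0,0],
    [0,0,0],
  ],
)

```text
time: 44.6
tcp_pos: [0.5087, -0.0499, 0.1407]
orientation: [[-0.161, 0.987, 0.001], [0.987, 0.161, -0.0], [-0.001, 0.001, -1.0]]
force: [0.3, -0.1, 0.0]
finger_gap: 0.0196
grip_force: 20.0
```

Emit:
servo_tool(
  gripper=[0.05,0.05,0.05,0.05,0.05],
  offset=[
    [37.9,-0.4,0],
    [37.9,-0.4,0],
    [37.9,-0.4,0],
    [0,0,40],
    [0,0,0],
  ],
  rotation=[
    [0,0,0],
    [0,0,0],
    [0,0,0],
    [0,0,0],
    [0,0,0],
  ],
)

```text
time: 45.1
tcp_pos: [0.4877, 0.0612, 0.0978]
orientation: [[-0.163, 0.987, -0.004], [0.987, 0.163, -0.001], [-0.0, -0.005, -1.0]]
force: [-0.5, -0.4, -0.6]
finger_gap: 0.0199
grip_force: 20.0
```

Emit:
servo_tool(
  gripper=[0.05,0.05],
  offset=[
    [0,0,0],
    [0,0,0],
  ],
  rotation=[
    [0,0,0],
    [0,0,0],
  ],
)

```text
time: 45.3
tcp_pos: [0.4908, 0.0604, 0.1014]
orientation: [[-0.157, 0.988, 0.001], [0.988, 0.157, -0.0], [-0.0, 0.001, -1.0]]
force: [-0.0, 0.4, 0.5]
finger_gap: 0.0197
grip_force: 20.0
```

```bash
python3 - <<'E'
from h import *
a=P(0,-34);plan([(*a,.0585,98.6)])
E
```

```text
t 45.3 tcp [490.8  60.4 101.4] psi 99.0 gap 19.7 grip 20.0 F [-0.   0.4  0.5]
  ROT 1 x rz 0.40
  MOVE 2 x [ 0.5  0.5 21.5]
```

Place it, retreat, and look from above.

Emit:
servo_tool(
  gripper=[0.05,0.05,0.05,0.05,0.3],
  offset=[
    [0.5,0.5,20],
    [0,0,15],
    [0,0,7],
    [0,0,0],
    [0,0,0],
  ],
  rotation=[
    [0,0,0],
    [0,0,0],
    [0,0,0],
    [0,0,0],
    [0,0,0],
  ],
)

```text
time: 45.8
tcp_pos: [0.4907, 0.0612, 0.0585]
orientation: [[-0.156, 0.988, 0.0], [0.988, 0.156, -0.0], [-0.0, 0.0, -1.0]]
force: [0.6, 0.4, 0.2]
finger_gap: 0.0239
grip_force: 0.0
```

Emit:
servo_tool(
  gripper=[0.3,0.3,0.3,0.3,0.5],
  offset=[
    [0,0,0],
    [0,0,-20],
    [0,0,-30],
    [0,0,-30],
    [-40,0,0],
  ],
  rotation=[
    [0,0,0],
    [0,0,0],
    [0,0,0],
    [0,0,0],
    [0,0,0],
  ],
)

```text
time: 46.3
tcp_pos: [0.4989, 0.0276, 0.1429]
orientation: [[-0.164, 0.986, 0.008], [0.986, 0.164, 0.004], [0.002, 0.008, -1.0]]
force: [1.2, 0.1, -0.1]
finger_gap: 0.0324
grip_force: 0.0
```

Emit:
servo_tool(
  gripper=[0.5,0.5,0.5,0.5,0.5],
  offset=[
    [-40,0,0],
    [-40,0,0],
    [-40,0,0],
    [-40,0,0],
    [-40,0,0],
  ],
  rotation=[
    [0,0,8.2],
    [0,0,0],
    [0,0,0],
    [0,0,0],
    [0,0,0],
  ],
)

```text
time: 46.8
tcp_pos: [0.505, -0.1794, 0.1387]
orientation: [[-0.014, 1.0, 0.0], [1.0, 0.014, -0.0], [-0.0, 0.0, -1.0]]
force: [0.5, -0.1, -0.1]
finger_gap: 0.046
grip_force: 0.0
```

```bash
python3 - <<'E'
from h import *
im,o=grab('top','t4')
v=topview('top',im,.33,.73,-.14,.26,.068,1500);cv2.imwrite('pics/t4r.png',v[:,:,::-1])
print([(round(a['p'],2),np.round(ray('top',a['at'],0.05)[0],3)[:2]) for a in env.look_for('top','tin')])
plan([(*P(-150,0),.13,8.6)])
E
```

```text
[(0.87, array([ 0.691, -0.041]))]
t 46.9 tcp [ 504.3 -184.6  137.8] psi 90.3 gap 45.7 grip 0.0 F [-0.1  0.7  0.2]
  ROT 10 x rz 8.17
  MOVE 3 x [ -3.2 -31.8   2.6]
```

View pics/t4r.png

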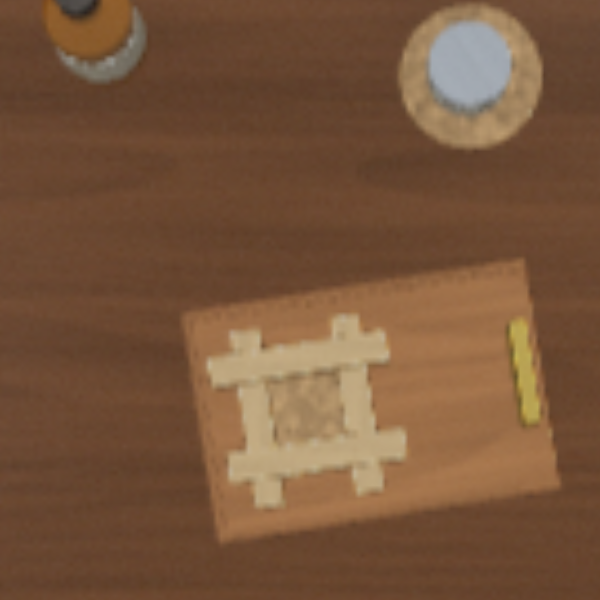

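Emit:
servo_tool(
  gripper=[1,1,1,1,1],
  offset=[
    [0,0,0],
    [31,-9,0],
    [31,-9,0],
    [31,-9,0],
    [0,0,0],
  ],
  rotation=[
    [0,0,-8.3],
    [0,0,0],
    [0,0,0],
    [0,0,0],
    [0,0,0],
  ],
  grip_force=40,
)

```text
time: 47.4
tcp_pos: [0.4621, -0.0858, 0.1388]
orientation: [[-0.164, 0.987, -0.0], [0.987, 0.164, 0.001], [0.001, -0.0, -1.0]]
force: [-0.1, -0.0, 0.1]
finger_gap: 0.0813
grip_force: 0.0
```

```bash
python3 - <<'E'
from h import *
a=P(-150,0);plan([(*a,.13,98.6),(*a,.03,None)])
im,o=grab('wrist')
v=topview('wrist',im,.40,.60,-.16,.2,.06,1500,o);cv2.imwrite('pics/h1.png',v[:,:,::-1])
E
```

```text
t 47.4 tcp [462.1 -85.8 138.8] psi 99.4 gap 81.3 grip 0.0 F [-0.1 -0.   0.1]
  ROT 1 x rz 0.81
  MOVE 1 x [-8.6 17.2  8.8]
  MOVE 3 x [ 0.   0.  33.3]
```

View pics/h1.png

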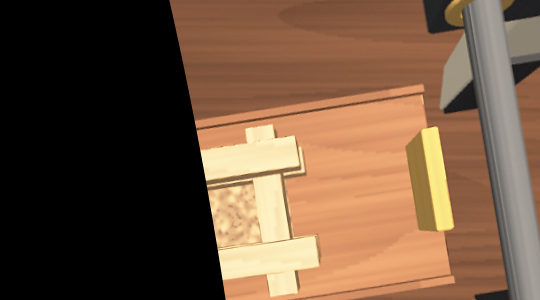

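Emit:
servo_tool(
  gripper=[1,1,1,1,1],
  offset=[
    [-8.6,17.2,0],
    [0,0,0],
    [0,0,20],
    [0,0,0],
    [0,0,0],
  ],
  rotation=[
    [0,0,0.8],
    [0,0,0],
    [0,0,0],
    [0,0,0],
    [0,0,0],
  ],
)

```text
time: 47.95
tcp_pos: [0.4818, -0.0961, 0.1183]
orientation: [[-0.144, 0.99, -0.001], [0.99, 0.144, 0.0], [0.0, -0.001, -1.0]]
force: [-0.4, -1.5, 0.8]
finger_gap: 0.0913
grip_force: 0.0
```

```bash
python3 - <<'E'
from h import *
plan([(.4806,-.0919,.03,98.6)])
E
```

```text
t 48.0 tcp [481.8 -96.1 118.3] psi 98.3 gap 91.3 grip 0.0 F [-0.4 -1.5  0.8]
  ROT 1 x rz -0.33
  MOVE 3 x [ 1.4 -0.2 29.4]
```

Emit:
servo_tool(
  gripper=[1,1,1,1,1],
  offset=[
    [4.2,-0.6,30],
    [0,0,30],
    [0,0,28],
    [0,0,0],
    [0,0,0],
  ],
  rotation=[
    [0,0,0],
    [0,0,0],
    [0,0,0],
    [0,0,0],
    [0,0,0],
  ],
)

```text
time: 48.45
tcp_pos: [0.4813, -0.0917, 0.0312]
orientation: [[-0.144, 0.99, -0.0], [0.99, 0.144, 0.0], [0.0, -0.0, -1.0]]
force: [0.6, 0.6, 0.2]
finger_gap: 0.0918
grip_force: 0.0
```

Emit:
servo_tool(
  gripper=[0.7,0.7,0.7,0.7,0.7],
  offset=[
    [0,0,0],
    [0,0,0],
    [0,0,0],
    [0,0,0],
    [0,0,0],
  ],
  rotation=[
    [0,0,0],
    [0,0,0],
    [0,0,0],
    [0,0,0],
    [0,0,0],
  ],
  grip_force=40,
)

```text
time: 48.95
tcp_pos: [0.4819, -0.092, 0.0313]
orientation: [[-0.144, 0.99, 0.002], [0.99, 0.144, -0.001], [-0.001, 0.002, -1.0]]
force: [-0.4, 0.3, 8.1]
finger_gap: 0.0699
grip_force: 40.0
```

```bash
python3 - <<'E'
from h import *
plan([(.4806,-.0919,.03,98.6)])
im,o=grab('top')
v=topview('top',im,.33,.63,-.14,.48,.014,1200);cv2.imwrite('pics/t5.png',v[:,:,::-1])
E
```

```text
t 49.0 tcp [481.9 -92.   31.3] psi 98.3 gap 69.9 grip 40.0 F [-0.4  0.3  8.1]
  ROT 1 x rz -0.34
  MOVE 1 x [ 0.3 -1.2  1.3]
```

Emit:
servo_tool(
  gripper=[0.7,0.7,0.7,0.7,0.7],
  offset=[
    [5,1,-0.5],
    [9.4,1.2,0],
    [9.4,1.2,0],
    [9.4,1.2,0],
    [9.4,1.2,0],
  ],
  rotation=[
    [0,0,0.6],
    [0,0,0.6],
    [0,0,0.6],
    [0,0,0.6],
    [0,0,0.6],
  ],
)

```text
time: 49.5
tcp_pos: [0.4819, -0.0503, 0.0313]
orientation: [[-0.09, 0.996, 0.001], [0.996, 0.09, -0.002], [-0.002, 0.0, -1.0]]
force: [-0.8, -6.4, 3.6]
finger_gap: 0.0697
grip_force: 40.0
```

Emit:
servo_tool(
  gripper=[0.7,0.7,0.7,0.7,0.7],
  offset=[
    [9.4,1.2,0],
    [9.4,1.2,0],
    [9.4,1.2,0],
    [9.4,1.2,0],
    [9.4,1.2,0],
  ],
  rotation=[
    [0,0,0.6],
    [0,0,0.6],
    [0,0,0.6],
    [0,0,0.6],
    [0,0,0.6],
  ],
)

```text
time: 50.0
tcp_pos: [0.4845, -0.0031, 0.0313]
orientation: [[-0.038, 0.999, 0.0], [0.999, 0.038, -0.003], [-0.003, 0.0, -1.0]]
force: [-2.2, -7.8, 4.8]
finger_gap: 0.0695
grip_force: 40.0
```

Emit:
servo_tool(
  gripper=[0.7,0.7,0.7,0.7,0.7],
  offset=[
    [9.4,1.2,0],
    [9.4,1.2,0],
    [9.4,1.2,0],
    [9.4,1.2,0],
    [4,0.7,0],
  ],
  rotation=[
    [0,0,0.6],
    [0,0,0.6],
    [0,0,0.6],
    [0,0,0.6],
    [0,0,0.6],
  ],
)

```text
time: 50.5
tcp_pos: [0.4889, 0.0396, 0.0313]
orientation: [[0.013, 1.0, 0.0], [1.0, -0.013, -0.002], [-0.002, 0.0, -1.0]]
force: [-4.1, -7.1, 10.3]
finger_gap: 0.0699
grip_force: 40.0
```

Emit:
servo_tool(
  gripper=[0.7,0.7],
  offset=[
    [0,0,0],
    [0,0,0],
  ],
  rotation=[
    [0,0,0],
    [0,0,0],
  ],
)

```text
time: 50.7
tcp_pos: [0.4891, 0.0402, 0.0313]
orientation: [[0.013, 1.0, 0.001], [1.0, -0.013, -0.0], [-0.0, 0.001, -1.0]]
force: [-2.4, -1.5, 6.1]
finger_gap: 0.07
grip_force: 40.0
```

```bash
python3 - <<'E'
from h import *
plan([(.4907,.04,.03,89.1)])
im,o=grab('top')
v=topview('top',im,.36,.63,.06,.50,.014,1800);cv2.imwrite('pics/t6.png',v[:,:,::-1])
E
```

```text
t 50.7 tcp [489.1  40.2  31.3] psi 89.3 gap 70.0 grip 40.0 F [-2.4 -1.5  6.1]
  MOVE 1 x [-0.2  1.6  1.3]
```

View pics/t6.png

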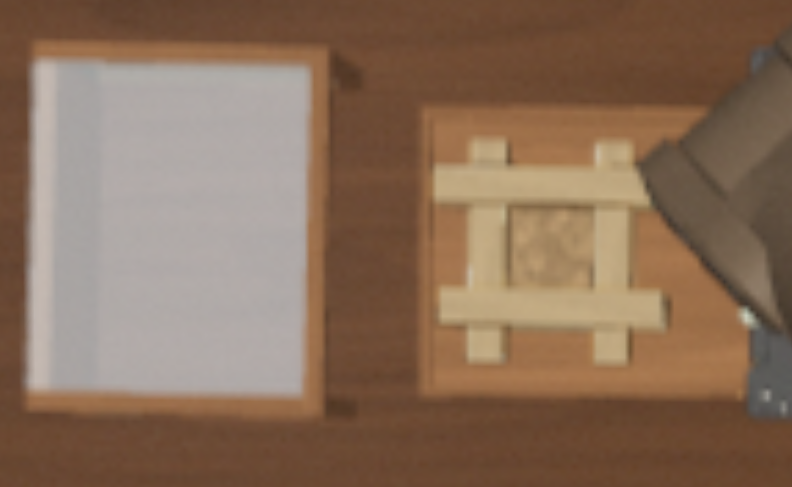

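Emit:
servo_tool(
  gripper=[0.7,0.7,0.7,0.7,0.7],
  offset=[
    [5,0.7,0],
    [8,0.7,0],
    [8,0.7,0],
    [6,0.4,0],
    [3,0,0],
  ],
  rotation=[
    [0,0,0],
    [0,0,0],
    [0,0,0],
    [0,0,0],
    [0,0,0],
  ],
)

```text
time: 51.25
tcp_pos: [0.4924, 0.0689, 0.0313]
orientation: [[0.014, 1.0, 0.001], [1.0, -0.014, -0.002], [-0.002, 0.001, -1.0]]
force: [-0.2, -9.2, 8.7]
finger_gap: 0.0699
grip_force: 40.0
```

```bash
python3 - <<'E'
from h import *
plan([(.4934,.224,.031,89.3)])
im,o=grab('top')
v=topview('top',im,.36,.63,.06,.50,.014,1800);cv2.imwrite('pics/t7.png',v[:,:,::-1])
# edges of tray: lightness profile along rows at columns y=.17...24
g=v.astype(int)[...,0]
for y in(.14,.17,.27,.285):
    c=int((.50-y)*1800);p=g[:,c-4:c+5].mean(1);d=np.diff(cv2.GaussianBlur(p.reshape(-1,1),(1,5),0).ravel())
    i=40+np.argmax(d[40:180]);j=320+np.argmin(d[320:450]);print(y,round(.63-i/1800,4),round(.63-j/1800,4),'mid',round(.63-(i+j)/3600,4))
v=topview('top',im,.36,.63,.06,.50,.091,1800);g=v.astype(int)[...,0]
for y in(.32,.36,.42):
    c=int((.50-y)*1800);p=g[:,c-4:c+5].mean(1);d=np.diff(cv2.GaussianBlur(p.reshape(-1,1),(1,5),0).ravel())
    i=np.argmax(d[:120]>8);j=len(d)-1-np.argmax(d[::-1]<-8);print('case',y,round(.63-i/1800,4),round(.63-j/1800,4),'mid',round(.63-(i+j)/3600,4))
E
```

```text
t 51.2 tcp [492.4  68.9  31.3] psi 89.2 gap 69.9 grip 40.0 F [-0.2 -9.2  8.7]
  MOVE 5 x [31.  -0.2  0.1]
0.14 0.5717 0.4122 mid 0.4919
0.17 0.5756 0.4128 mid 0.4942
0.27 0.5739 0.4139 mid 0.4939
0.285 0.5433 0.4111 mid 0.4772
case 0.32 0.63 0.3606 mid 0.4953
case 0.36 0.63 0.3606 mid 0.4953
case 0.42 0.63 0.3606 mid 0.4953
```

Emit:
servo_tool(
  gripper=[0.7,0.7,0.7,0.7,0.7],
  offset=[
    [5,0,0],
    [9,0,0],
    [9,0,0],
    [9,0,0],
    [9,0,0],
  ],
  rotation=[
    [0,0,0],
    [0,0,0],
    [0,0,0],
    [0,0,0],
    [0,0,0],
  ],
)

```text
time: 51.8
tcp_pos: [0.493, 0.1091, 0.0313]
orientation: [[0.014, 1.0, 0.001], [1.0, -0.014, -0.003], [-0.003, 0.001, -1.0]]
force: [0.3, -8.9, 8.4]
finger_gap: 0.0695
grip_force: 40.0
```

Emit:
servo_tool(
  gripper=[0.7,0.7,0.7,0.7,0.7],
  offset=[
    [9,0,0],
    [9,0,0],
    [9,0,0],
    [9,0,0],
    [9,0,0],
  ],
  rotation=[
    [0,0,0],
    [0,0,0],
    [0,0,0],
    [0,0,0],
    [0,0,0],
  ],
)

```text
time: 52.3
tcp_pos: [0.4936, 0.154, 0.0313]
orientation: [[0.014, 1.0, 0.001], [1.0, -0.014, -0.003], [-0.003, 0.001, -1.0]]
force: [-0.3, -9.5, 9.9]
finger_gap: 0.0697
grip_force: 40.0
```

Emit:
servo_tool(
  gripper=[0.7,0.7,0.7,0.7,0.7],
  offset=[
    [9,0,0],
    [9,0,0],
    [9,0,0],
    [9,0,0],
    [5,0,0],
  ],
  rotation=[
    [0,0,0],
    [0,0,0],
    [0,0,0],
    [0,0,0],
    [0,0,0],
  ],
)

```text
time: 52.8
tcp_pos: [0.4941, 0.1958, 0.0313]
orientation: [[0.014, 1.0, 0.001], [1.0, -0.014, -0.002], [-0.002, 0.001, -1.0]]
force: [-0.1, -9.5, 11.0]
finger_gap: 0.0695
grip_force: 40.0
```

```bash
python3 - <<'E'
from h import *
plan([(.4934,.224,.031,89.3)])
E
```

```text
t 52.8 tcp [494.1 195.8  31.3] psi 89.2 gap 69.5 grip 40.0 F [-0.1 -9.5 11. ]
  MOVE 1 x [28.2 -1.   0.3]
```

Now slowly to the back, 3–4 mm per row, watching the force.

Emit:
servo_tool(
  gripper=[0.7,0.7,0.7,0.7,0.7],
  offset=[
    [4,0,0],
    [4,0,0],
    [4,0,0],
    [4,0,0],
    [3,0,0],
  ],
  rotation=[
    [0,0,0],
    [0,0,0],
    [0,0,0],
    [0,0,0],
    [0,0,0],
  ],
)

```text
time: 53.3
tcp_pos: [0.4944, 0.2137, 0.0313]
orientation: [[0.014, 1.0, 0.001], [1.0, -0.014, -0.003], [-0.003, 0.001, -1.0]]
force: [-0.7, -9.8, 11.5]
finger_gap: 0.0699
grip_force: 40.0
```

Emit:
servo_tool(
  gripper=[0.7,0.7,0.7],
  offset=[
    [2,0,0],
    [2,0,0],
    [2,0,0],
  ],
  rotation=[
    [0,0,0],
    [0,0,0],
    [0,0,0],
  ],
)

```text
time: 53.6
tcp_pos: [0.4946, 0.2194, 0.0313]
orientation: [[0.015, 1.0, 0.001], [1.0, -0.015, -0.004], [-0.004, 0.001, -1.0]]
force: [-0.6, -9.2, 11.5]
finger_gap: 0.0694
grip_force: 40.0
```

Emit:
servo_tool(
  gripper=[0.7,0.7],
  offset=[
    [1.5,0,0],
    [1.5,0,0],
  ],
  rotation=[
    [0,0,0],
    [0,0,0],
  ],
)

```text
time: 53.8
tcp_pos: [0.4946, 0.2215, 0.0313]
orientation: [[0.015, 1.0, 0.001], [1.0, -0.015, -0.005], [-0.005, 0.001, -1.0]]
force: [-1.0, -16.4, 16.5]
finger_gap: 0.07
grip_force: 40.0
```

Emit:
servo_tool(
  gripper=[0.7,0.7,0.7],
  offset=[
    [1.5,0,0],
    [1.5,0,0],
    [0,0,0],
  ],
  rotation=[
    [0,0,0],
    [0,0,0],
    [0,0,0],
  ],
)

```text
time: 54.1
tcp_pos: [0.4945, 0.2216, 0.0312]
orientation: [[0.016, 1.0, -0.0], [1.0, -0.016, -0.01], [-0.01, 0.0, -1.0]]
force: [-1.9, -19.6, 21.8]
finger_gap: 0.0695
grip_force: 40.0
```

```bash
python3 - <<'E'
from h import *
plan([(.4934,.224,.031,89.3)])
im,o=grab('scene','s8');c=im[60:260,230:470];cv2.imwrite('pics/s8c.png',cv2.resize(c,None,fx=3,fy=3,interpolation=cv2.INTER_CUBIC)[:,:,::-1])
E
```

```text
t 54.1 tcp [494.5 221.6  31.2] psi 89.1 gap 69.5 grip 40.0 F [ -1.9 -19.6  21.8]
  MOVE 1 x [ 2.3 -1.1  0.2]
```

View pics/s8c.png

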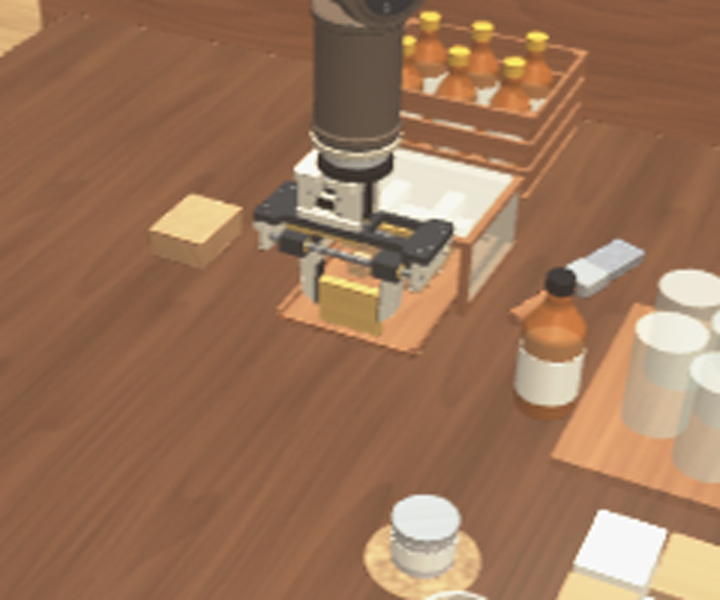

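Emit:
servo_tool(
  gripper=[0.7,0.7,0.85,1,1],
  offset=[
    [-2,0,0],
    [-1,0,0],
    [0,0,0],
    [0,0,0],
    [0,0,0],
  ],
  rotation=[
    [0,0,0],
    [0,0,0],
    [0,0,0],
    [0,0,0],
    [0,0,0],
  ],
)

```text
time: 54.65
tcp_pos: [0.4934, 0.2257, 0.0308]
orientation: [[0.012, 1.0, -0.0], [1.0, -0.012, 0.001], [0.001, -0.0, -1.0]]
force: [0.8, -0.9, -0.1]
finger_gap: 0.0885
grip_force: 0.0
```

Emit:
servo_tool(
  gripper=[1,1,1,1,1],
  offset=[
    [0,0,0],
    [0,0,-15],
    [0,0,-35],
    [0,0,-40],
    [0,0,-40],
  ],
  rotation=[
    [0,0,0],
    [0,0,0],
    [0,0,0],
    [0,0,0],
    [0,0,0],
  ],
)

```text
time: 55.15
tcp_pos: [0.493, 0.2255, 0.1631]
orientation: [[0.011, 1.0, -0.001], [1.0, -0.011, 0.0], [0.0, -0.001, -1.0]]
force: [0.8, -0.0, 1.1]
finger_gap: 0.0917
grip_force: 0.0
```

Emit:
servo_tool(
  gripper=[1,1,1,1,1],
  offset=[
    [-40,0,0],
    [-40,0,0],
    [-40,0,0],
    [-40,0,0],
    [-40,0,0],
  ],
  rotation=[
    [0,0,0],
    [0,0,0],
    [0,0,0],
    [0,0,0],
    [0,0,0],
  ],
)

```text
time: 55.65
tcp_pos: [0.4909, 0.024, 0.1619]
orientation: [[0.012, 1.0, 0.001], [1.0, -0.012, 0.0], [0.0, 0.001, -1.0]]
force: [1.1, -0.9, 0.2]
finger_gap: 0.0921
grip_force: 0.0
```

Emit:
servo_tool(
  gripper=[1,1,1,1,1],
  offset=[
    [-40,0,0],
    [-40,0,0],
    [-40,0,0],
    [0,0,0],
    [0,0,0],
  ],
  rotation=[
    [0,0,0],
    [0,0,0],
    [0,0,0],
    [0,0,0],
    [0,0,0],
  ],
)

```text
time: 56.15
tcp_pos: [0.4896, -0.0954, 0.1615]
orientation: [[0.015, 1.0, 0.0], [1.0, -0.015, 0.0], [0.0, 0.0, -1.0]]
force: [0.2, 0.4, -0.3]
finger_gap: 0.0921
grip_force: 0.0
```

```bash
python3 - <<'E'
from h import *
plan([])
im,o=grab('top')
print([(round(a['p'],2),np.round(ray('top',a['at'],0.05)[0],3)[:2]) for a in env.look_for('top','tin')])
v=topview('top',im,.36,.74,.0,.50,.02,1500);a=v[:,:,::-1]
t=cv2.resize(im[115:175,300:370],None,fx=3,fy=3)[:,:,::-1]; a[:t.shape[0],-t.shape[1]:]=t
cv2.imwrite('pics/t9.png',a)
E
```

```text
t 56.1 tcp [489.6 -95.4 161.5] psi 89.2 gap 92.1 grip 0.0 F [ 0.2  0.4 -0.3]
[(0.79, array([ 0.686, -0.05 ])), (0.6, array([0.494, 0.259]))]
```

View pics/t9.png

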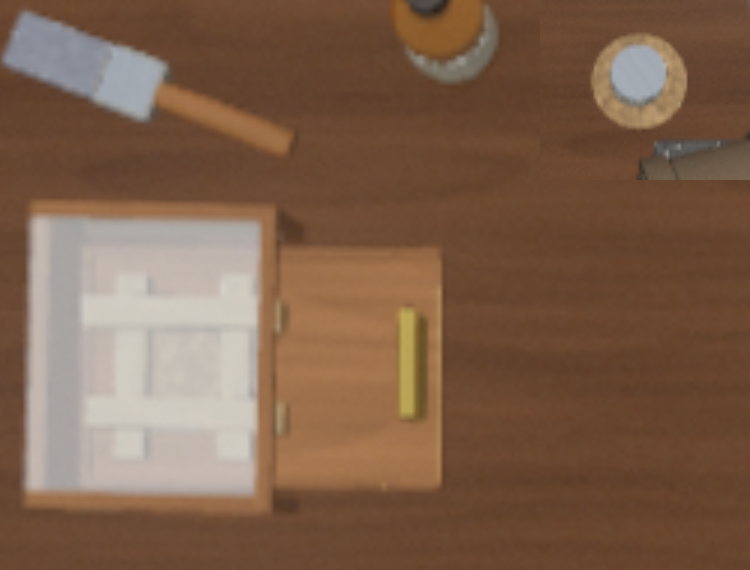

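```bash
python3 -c "
from workcell import env
print(env.sign_off())"
```

```text
the job is handed in; nothing more can be done
None
```

The job is handed in, with no verdict returned. The tin stands on the mat, all six sticks are stacked crosswise on the tray, and the tray is against the back of the case by contact force and about 2 mm by camera. The tower was still standing in the last picture, and the arm touches nothing. I saw no other ware moved, though I did not re-measure them all.

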